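Find the stamped parts crate and push it to the dispatch line

TASK

One of the two red parts crates on the bench has a round white-and-green stamp under its bottom. Tip up first the left one (left as the robot sees it), then the right one, each to about 60 degrees to look underneath for a moment and then eased back down flat without dropping it or tipping it right over; then push the stamped crate along the bench to the yellow dispatch line, so that the tape runs under its middle. Use only the outside of the fingers, never pick a crate up; leave the other crate about where it stood and do not disturb the other things.

Things in the scene. Friction and masses are not known exactly. Their poses are not given: they have to be found in the camera images.
- crate_a: one of two look-alike red open-topped parts crates: 125 mm along its x, 140 along its y, 130 high, walls 3 mm, flat upright sides, a 59 x 24 mm hand slot in each short (+-y) wall, dark steel bottom on 4 mm runners along its long edges. Origin: centre of its underside; z up; x points away from the robot (within 12 degrees). It may start left or right.
- crate_b: the other crate, same as crate_a. Each weighs 0.7 to 1 kg, mostly in the bottom (centre of mass about 16 mm up): tipped about a long bottom edge it sinks back if let go before some 75 degrees, beyond that it goes over. Friction on the bench is about 0.6: a fingertip drawn against a long wall close under the rim tips it; pushed at up to 80 mm height it slides upright.
- stamp (a point): centre of the round white-green-white paint stamp, 76 mm across, in the middle of the underside of the one crate that has it; hidden until that crate is tipped.
- dispatch_line: flat strip of yellow tape with black ends stuck on the bench, 40 mm wide along its x, 860 mm long along its y, no height to speak of; it runs across the bench (its y roughly along the world's y) beyond both crates as the robot sees it. Origin: its middle, on the bench; x points away from the robot.
- carton: bystander: cardboard box 110 x 90 mm, 70 mm high, already waiting at one end of the line. Origin: centre of its underside.
- paint_tin: bystander: blue tin, 84 mm across, 100 mm high, already waiting at the other end of the line. Origin: centre of its underside.
- jar: bystander: amber glass jar with steel cap, 64 mm across, 85 mm high, out to one side of the crates. Origin: centre of its underside.
- tape_roll: bystander: roll of grey tape lying flat, 96 mm across, 40 mm high, out to the other side of the crates. Origin: centre of its underside.
- wrench: bystander: steel wrench lying flat on the robot's side of the crates, crosswise, under 20 mm high. Origin: middle of its underside.
- screwdriver: bystander: screwdriver lying beyond the line. Origin: middle of its underside.
- mug: bystander: white mug, 80 mm across, 92 mm high, beyond the line. Origin: centre of its underside.
There are look-alikes about, which are no part of the job. What is shaped like the crate_a but purple is not meant.

How it is judged:
On the way, in this order (a step that is already met when the one before it is completed fails the run):
1. the left crate is tipped up more than 50 degrees and held there a moment, the other standing flat (((angle between crate_a's own z axis and vertical above 0.873 rad and world y of crate_a above 0 m and angle between crate_b's own z axis and vertical below 0.1 rad) or (angle between crate_b's own z axis and vertical above 0.873 rad and world y of crate_b above 0 m and angle between crate_a's own z axis and vertical below 0.1 rad))), for 0.3 s.
2. the right crate is tipped up more than 50 degrees and held there a moment, the left one flat again (((angle between crate_a's own z axis and vertical above 0.873 rad and world y of crate_a below 0 m and angle between crate_b's own z axis and vertical below 0.1 rad) or (angle between crate_b's own z axis and vertical above 0.873 rad and world y of crate_b below 0 m and angle between crate_a's own z axis and vertical below 0.1 rad))), for 0.3 s.
3. both crates stand flat again, the stamped one on the dispatch line (angle between each of crate_a, crate_b's own z axis and vertical below 0.1 rad and x of crate_a in the frame of dispatch_line between -0.03 and 0.03 m and y of crate_a in the frame of dispatch_line between -0.36 and 0.36 m), for 0.1 s.
At the end, for the whole second after the job is handed in: The stamped crate stands flat and at rest on the bench with its centre within 30 mm of the tape's centre line and clear of the line's ends; the other crate stands flat and at rest within 60 mm of where it began (all of step 3 and linear speed of each of crate_a, crate_b below 0.02 m/s and height (world z) of each of crate_a, crate_b below 0.01 m and distance of crate_b from where it was at the start of the episode below 0.06 m); the robot touches nothing.
It fails at once if a crate is lifted off the bench or carried (height (world z) of any of crate_a, crate_b above 0.105 m or (angle between crate_a's own z axis and vertical below 0.7 rad and height (world z) of crate_a above 0.075 m) or (angle between crate_a's own z axis and vertical below 0.3 rad and height (world z) of crate_a above 0.04 m) or (angle between crate_b's own z axis and vertical below 0.7 rad and height (world z) of crate_b above 0.075 m) or (angle between crate_b's own z axis and vertical below 0.3 rad and height (world z) of crate_b above 0.04 m)).
It fails at once if a crate goes right over (past 80 degrees) (angle between any of crate_a, crate_b's own z axis and vertical above 1.4 rad).
It fails at once if a crate is dropped or flung round (turning faster than 4 rad/s) (angular speed of any of crate_a, crate_b above 4 rad/s).
It fails at once if a bystander is moved more than 30 mm (distance of any of carton, paint_tin, jar, tape_roll, wrench, screwdriver, mug from where it was at the start of the episode above 0.03 m).
It also fails if it takes over 72 s, if anything falls off the work surface, if the arm or the gripper's body presses on something with over 40 N, if the wrist force passes 120 N, or if a joint passes its speed limit or range.

ROBOT

A 7-joint arm with a two-finger parallel gripper is mounted at the origin on the work surface. World frame = base frame: x ahead of the robot, y to its left, z up, the work surface at z = 0. Lengths are in m, angles in rad, forces in N, time in s.
With the tool pointing down it reaches from about 0.4 to 0.85 m from the base axis. Payload 4.5 kg.
Tool frame: the origin (TCP) lies midway between the tips of the shut fingers; the grasp point (between the pads) lies 19 mm behind it; z points along the fingers, y is the direction in which the jaws open and shut (so a half turn about z gives the same grasp; the last joint's range is limited). The gripper opens to 88 mm and grips with 3 to 60 N. Pads are 18 mm wide; open, the fingers measure 123 mm over their backs; the gripper's body (75 mm by 187 mm) begins 45 mm behind the grasp point.
Start: joints at [-1.301, 0.689, -0.195, 1.565, 0.157, 0.902, -0.215], TCP at [0.146, 0.608, 0.239] pointing down, gripper open.
Joint ranges: [-3.01, 3.01], [-0.46, 2.08], [-1.47, 1.51], [0.13, 2.56], [-1, 4.14], [0.04, 2.09], [-2.66, 2.66]. Speed limits (rad/s): [2.57, 2.57, 3.14, 3.14, 3.14, 3.14, 3.14].

INTERFACE

Orientations are given as a unit quaternion [x, y, z, w].
In Python, from plant import r gives the robot as it stands. The module is installed in compiled form; this text tells all that it offers.
- The arm moves only by the tool carry_out, never from a script. Its argument "commands" is a list of rows, each a list of 6 numbers: the shift along the tool's x, y, z in m, then the turn, a rotation vector about the tool's x, y, z in degrees. In form: [[dx, dy, dz, wx, wy, wz], ...]. A call has 1 to 12 rows; each row is the pose to reach, as a shift and turn from the pose commanded when the call began, along the tool's axes at that moment; what a row does not reach only later rows make up. A row lasts 1/10 s, in which the tool goes at most 50 mm and 8.59 degrees, less where a joint would pass 70% of its speed; a pose out of reach is approached as far as the arm can. A call with a gripper value outside its range is refused whole. "fingers" is the closure in counts, from 0 (fully open) to 255 (shut), set as the call begins (left out, the last holds). The fingers move at their own pace and stop on an object; "grip_force" is the grip in N (left out, the last holds). Time passes only in rows, so rows that repeat a pose let the fingers close. It gives the time, the measured TCP pose, the force and the opening at its end, in the units of the state.
- r.get_state(): the state, without advancing time (a new reading comes with each control period).
- r.snapshot(name): name is "side" or "top"; returns a dict with "img" (384x512x3 uint8, blue, green, red), "intrinsics" (3x3 intrinsics, pixels), "extrinsics" (4x4, takes a point from camera to world coordinates). Camera axes: x right, y down, z forward; pixel columns grow to the right and rows downward; lengths in m; the calibration is good to about 2 mm. A picture is of the moment at which its call begins. There is no depth.
- r.finish_job(): hands the job in, once; it reports no verdict.
Trained networks look in a picture, given as the dict that the camera call returned (one of the last four; its "shot" number tells which), for a name from the list of things; names that differ only in an ending like _2 or _b are one class to them, and where a whole thing is asked for, a point or a joint stands for the part that bears it (a point fixed in the world has none). Each returns a list of dicts, best first, with "p" (0 to 1); they miss things now and then, are a little off and sometimes report something else, mostly with a low value. They report only what shows in the picture. A call takes as long as a camera call. They do not tell look-alikes from the thing itself.
- r.spot_in(picture, label): "xyz" ([x, y, z] in m, in world coordinates, good to about 4 mm: the middle of the surface that is visible of it).
- r.spot_point(picture, label): "xyz" ([x, y, z] in m, in world coordinates, good to about 4 mm: a listed point, or the origin of a listed thing).
The state is a dict: "clock": time; "q": joint angles; "qd": joint speeds; "joint_torque": joint torques, N m; "tool_pos": TCP position; "eef_rot": TCP orientation; "contact_force": force on the tool from outside, world axes, zero at the start; "moment": the same for the moment, N m; "opening": opening from 0.0 (shut) to 1.0 (fully open).
Only numpy, scipy, OpenCV 4.12 (cv2) and the standard library are available. Lean on these libraries where they do the work, as an engineer would, in place of code of your own. Each camera call takes 0.05 s, during which the arm holds its last target.

## Working session

There is one attempt and no reset: what is moved stays moved. The work goes in short steps, Python scripts to look and compute and a tool call to move; the robot and the scene stay as the last step left them, time stands still between calls to the robot, and variables do not carry over. Pictures are saved under pics/ and viewed, and the job is handed in when it is done.

Besides the shell and the picture viewer there is one more tool, called after "Call:" as a command line: name --pt "numbers of a row" for each row, then --argument value for the rest. carry_out: Moves the arm, as the interface text tells. Its arguments: {"type":"object","properties":{"commands":{"type":"array","items":{"type":"array","items":{"type":"number"}}},"fingers":{"type":"number"},"grip_force":{"type":"number"}},"required":["commands"]}

```bash
mkdir -p pics; ls
python3 - <<'E'
from plant import r
import cv2,numpy as np
np.set_printoptions(precision=4,suppress=True)
s=r.get_state()
for k in s: print(k,np.round(s[k],4))
for n in("side","top"):
    p=r.snapshot(n); cv2.imwrite(f"pics/{n}0.png",p["img"]); print(n,p["shot"],p["intrinsics"],p["extrinsics"])
    for l in["crate_a","dispatch_line","carton","paint_tin","jar","tape_roll","wrench","screwdriver","mug"]:
        print(l,[(round(d["p"],2),np.round(d["xyz"],3)) for d in r.spot_point(p,l)][:4])
E
```

```text
pics
clock 0.0
q [-1.3012  0.69   -0.1945  1.5664  0.1573  0.9025 -0.2151]
qd [-0.0015 -0.0011  0.0019 -0.0023  0.     -0.0017  0.0021]
joint_torque [  0.001  -52.7557  -1.2664 -15.3434  -0.0526   0.0063   0.0002]
tool_pos [0.1459 0.6071 0.2379]
eef_rot [ 0.1176  0.9931 -0.0009 -0.    ]
contact_force [-0.4009  0.2068  0.0764]
moment [-0.0039  0.0002 -0.0254]
opening 1.0004
side 1 [[411.139    0.     261.8275]
 [  0.     411.139  199.3272]
 [  0.       0.       1.    ]] [[ 0.9992 -0.0061  0.0385  0.497 ]
 [-0.0332 -0.6522  0.7573 -0.9748]
 [ 0.0205 -0.758  -0.652   0.9024]
 [ 0.      0.      0.      1.    ]]
crate_a [(0.93, array([ 0.336, -0.338,  0.001])), (0.91, array([0.487, 0.172, 0.003])), (0.91, array([ 0.5  , -0.121,  0.002])), (0.6, array([0.312, 0.362, 0.001]))]
dispatch_line [(0.7, array([0.662, 0.006, 0.002])), (0.48, array([ 0.683, -0.373, -0.001]))]
carton [(0.68, array([ 0.683, -0.371,  0.   ]))]
paint_tin [(0.94, array([0.637, 0.377, 0.   ]))]
jar [(0.49, array([0.493, 0.347, 0.003]))]
tape_roll [(0.57, array([ 0.526, -0.346,  0.001])), (0.44, array([0.638, 0.38 , 0.001
[... 417 characters left out ...]
 1.    ]]
crate_a [(0.87, array([ 0.498, -0.123,  0.   ])), (0.8, array([ 0.314,  0.367, -0.   ])), (0.65, array([0.488, 0.177, 0.002])), (0.65, array([ 0.335, -0.346,  0.003]))]
dispatch_line [(0.98, array([ 0.664,  0.006, -0.001])), (0.18, array([ 0.493, -0.123,  0.002]))]
carton [(0.8, array([ 0.681, -0.372,  0.   ]))]
paint_tin [(0.9, array([ 0.635,  0.376, -0.001]))]
jar [(0.57, array([ 0.488,  0.35 , -0.002]))]
tape_roll [(0.86, array([ 0.527, -0.34 , -0.   ])), (0.23, array([ 0.807, -0.057,  0.002]))]
wrench [(0.86, array([ 0.396,  0.01 , -0.   ])), (0.21, array([ 0.662,  0.006, -0.001]))]
screwdriver [(0.86, array([0.803, 0.129, 0.002]))]
mug [(0.55, array([ 0.807, -0.059, -0.   ]))]
```

View pics/side0.png

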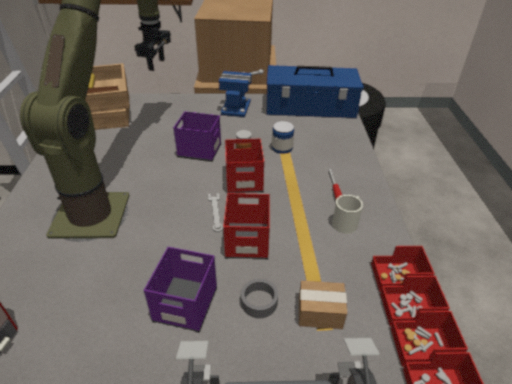

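View pics/top0.png

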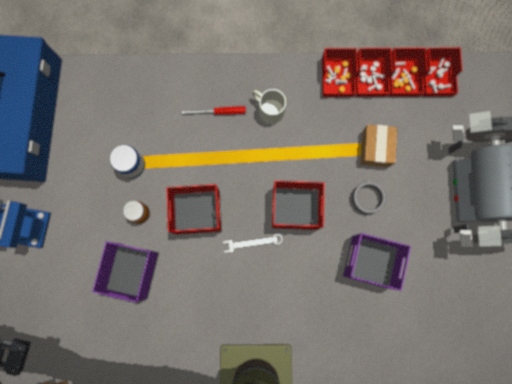

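The red crates are at top px (193,209), which is the left one, and (298,205), the right one. The purple crates at (126,272) and (377,262) and the red bin row at (390,73) are look-alikes. Next I'll fit the exact poses and check enlarged crops.

```bash
cat > h.py <<'E'
from plant import r
import cv2,numpy as np
from scipy.optimize import minimize
from scipy.spatial.transform import Rotation as R
np.set_printoptions(precision=4,suppress=True)
def proj(p,X):
    T=np.linalg.inv(p["extrinsics"]);c=(T[:3,:3]@np.asarray(X).T).T+T[:3,3]
    u=(p["intrinsics"]@c.T).T;return u[:,:2]/u[:,2:]
def onplane(p,u,z=0):
    d=p["extrinsics"][:3,:3]@np.linalg.inv(p["intrinsics"])@np.array([u[0],u[1],1.]);o=p["extrinsics"][:3,3]
    return o+d*(z-o[2])/d[2]
def red(img):
    h=cv2.cvtColor(img,cv2.COLOR_BGR2HSV);return (((h[...,0]<8)|(h[...,0]>172))&(h[...,1]>110)&(h[...,2]>50))
def corners(x,y,yaw):
    c=np.array([[a*.0625,b*.07,z] for a in(-1,1) for b in(-1,1) for z in(0,.13)])
    return R.from_euler('z',yaw).apply(c)+[x,y,0]
def fit(ps,x0,y0):
    ms=[]
    for p in ps:
        m=red(p["img"]).astype(np.uint8)
        roi=np.zeros_like(m);cv2.fillConvexPoly(roi,cv2.convexHull(proj(p,corners(x0,y0,0)).astype(np.int32)),1);roi=cv2.dilate(roi,np.ones((19,19)))
        m=m*roi; k=cv2.findNonZero(m); hull=np.zeros_like(m);cv2.fillConvexPoly(hull,cv2.convexHull(k),1)
        ms.append(hull)
    def cost(v):
        t=0
        for p,m in zip(ps,ms):
            a=np.zeros((384*4,512*4),np.uint8);q=(proj(p,corners(*v))+.5)*4
            cv2.fillConvexPoly(a,cv2.convexHull(q.astype(np.int32)),255)
            a=cv2.resize(a,(512,384),interpolation=cv2.INTER_AREA)/255.
            t+=np.abs(a-m).sum()/max(m.sum(),1)
        return t
    best=min((minimize(cost,[x0,y0,w],method="Nelder-Mead",options=dict(initial_simplex=[[x0,y0,w],[x0+.01,y0,w],[x0,y0+.01,w],[x0,y0,w+.08]])) for w in(-.12,0,.12)),key=lambda o:o.fun)
    return best.x,best.fun
E
python3 - <<'E'
from h import *
s,t=r.snapshot("side"),r.snapshot("top")
for c in((.488,.175),(.499,-.122)):
    print("both",fit([s,t],*c),"top",fit([t],*c),"side",fit([s],*c))
h=cv2.cvtColor(t["img"],cv2.COLOR_BGR2HSV);m=((h[...,0]>18)&(h[...,0]<32)&(h[...,1]>150)&(h[...,2]>120)).astype(np.uint8)
m[:140]=0;m[175:]=0;m[:,:140]=0;m[:,358:]=0
P=np.array([onplane(t,u)[:2] for u in cv2.findNonZero(m)[:,0]])
print(np.polyfit(P[:,1],P[:,0],1),P.min(0),P.max(0))
c=np.vstack([cv2.resize(t["img"][140:290,90:420],None,fx=2,fy=2),cv2.resize(s["img"][100:250,130:460],None,fx=2,fy=2)]);cv2.imwrite("pics/c1.png",c[:600])
E
```

```text
both (array([0.4876, 0.1733, 0.064 ]), np.float64(0.22621491659236564)) top (array([0.4867, 0.1736, 0.0568]), np.float64(0.021557196528047676)) side (array([0.4918, 0.1339, 0.0911]), np.float64(0.1515481279958544))
both (array([ 0.4981, -0.1226, -0.0356]), np.float64(0.20856002263883217)) top (array([ 0.4966, -0.1235, -0.0533]), np.float64(0.02259926616653813)) side (array([ 0.4989, -0.1086, -0.0364]), np.float64(0.10593636903797332))
[-0.0541  0.662 ] [ 0.6269 -0.3195] [0.6961 0.3428]
```

View pics/c1.png

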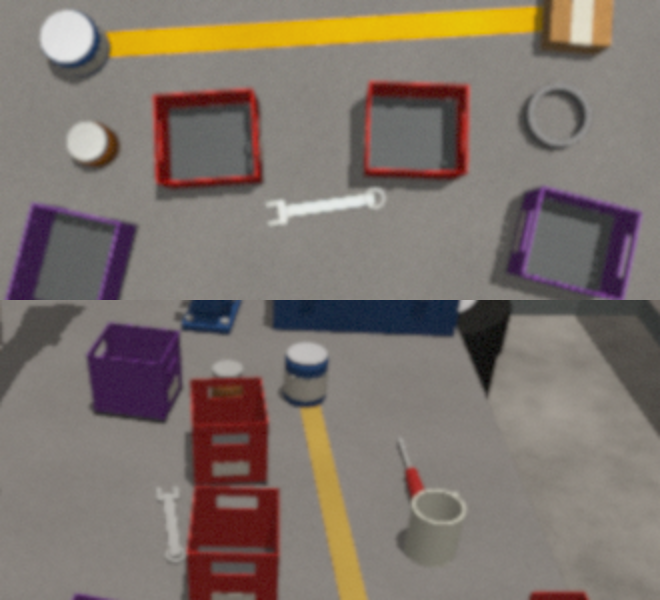

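```bash
cat >> h.py <<'E'
import json,os
def M(Rm,p):
    T=np.eye(4);T[:3,:3]=Rm;T[:3,3]=p;return T
def getcmd():
    if os.path.exists("cmd.json"): return np.array(json.load(open("cmd.json")))
    s=r.get_state();return M(R.from_quat(s["eef_rot"]).as_matrix(),s["tool_pos"])
def meas():
    s=r.get_state();return M(R.from_quat(s["eef_rot"]).as_matrix(),s["tool_pos"])
def plan(Ts,base=None):
    T0=getcmd() if base is None else base;rows=[]
    for T in Ts:
        D=np.linalg.inv(T0)@T
        rows.append([round(float(x),3) for x in D[:3,3]]+[round(float(x),1) for x in R.from_matrix(D[:3,:3]).as_rotvec(degrees=True)])
    l=rows[-1];D=M(R.from_rotvec(l[3:],degrees=True).as_matrix(),l[:3])
    json.dump((T0@D).tolist(),open("cmd.json","w"))
    print(json.dumps(rows));return rows
def interp(A,B,n):
    w=R.from_matrix(A[:3,:3].T@B[:3,:3]).as_rotvec()
    return [M(A[:3,:3]@R.from_rotvec(w*k/n).as_matrix(),A[:3,3]+(B[:3,3]-A[:3,3])*k/n) for k in range(1,n+1)]
def down(yaw): # tool x = -crate x, y = crate y
    c,s=np.cos(yaw),np.sin(yaw);return np.array([[-c,-s,0],[-s,c,0],[0,0,-1.]])
def rotabout(T,pt,axis,deg):
    Q=R.from_rotvec(np.asarray(axis)/np.linalg.norm(axis)*deg,degrees=True).as_matrix()
    pt=np.asarray(pt);return M(Q@T[:3,:3],Q@(T[:3,3]-pt)+pt)
def show(T=None):
    T=meas() if T is None else T
    s=r.get_state();print("t",round(s["clock"],2),"F",s["contact_force"],"q",s["q"]);print(" meas",s["tool_pos"],"tilt/z",T[:3,2],"err",(T[:3,3]-getcmd()[:3,3])*1000)
E
cat > g.py <<'E'
from h import *
LC=np.array([.487,.174]);LY=.057
RC=np.array([.4966,-.1235]);RY=-.053
LX=np.array([np.cos(LY),np.sin(LY),0]);LYA=np.array([-np.sin(LY),np.cos(LY),0])
Lp=np.r_[LC,0]-.0625*LX
def Lfinger(gap,zc,a=10):
    # tool with lead tilt a deg, contact at rim height .13 on finger side (9mm from axis), tip at depth
    T=M(down(LY),np.r_[LC,0]+LX*(.0625+.009+gap)+[0,0,zc])
    rim=T[:3,3].copy();rim[2]=.13;rim-=LX*.009
    return rotabout(T,rim,LYA,-a)
E
python3 - <<'E'
from g import *
T0=getcmd()
A=Lfinger(.03,.22); print(A)
plan(interp(T0,A,11)+[A])
E
```

```text
[[-0.9832 -0.057   0.1734  0.5726]
 [-0.0561  0.9984  0.0099  0.1789]
 [-0.1736 -0.     -0.9848  0.2202]
 [ 0.      0.      0.      1.    ]]
[[-0.047, -0.029, 0.002, -0.1, -0.9, -1.5], [-0.094, -0.058, 0.003, -0.3, -1.8, -3.0], [-0.14, -0.087, 0.005, -0.4, -2.7, -4.6], [-0.187, -0.115, 0.007, -0.5, -3.6, -6.1], [-0.234, -0.144, 0.008, -0.7, -4.5, -7.6], [-0.281, -0.173, 0.01, -0.8, -5.4, -9.1], [-0.328, -0.202, 0.012, -0.9, -6.3, -10.6], [-0.375, -0.231, 0.013, -1.1, -7.2, -12.2], [-0.421, -0.26, 0.015, -1.2, -8.1, -13.7], [-0.468, -0.288, 0.017, -1.3, -9.0, -15.2], [-0.515, -0.317, 0.019, -1.5, -9.9, -16.7], [-0.515, -0.317, 0.019, -1.5, -9.9, -16.7]]
```

Call:
carry_out --pt "-0.047 -0.029 0.002 -0.1 -0.9 -1.5" --pt "-0.094 -0.058 0.003 -0.3 -1.8 -3" --pt "-0.14 -0.087 0.005 -0.4 -2.7 -4.6" --pt "-0.187 -0.115 0.007 -0.5 -3.6 -6.1" --pt "-0.234 -0.144 0.008 -0.7 -4.5 -7.6" --pt "-0.281 -0.173 0.01 -0.8 -5.4 -9.1" --pt "-0.328 -0.202 0.012 -0.9 -6.3 -10.6" --pt "-0.375 -0.231 0.013 -1.1 -7.2 -12.2" --pt "-0.421 -0.26 0.015 -1.2 -8.1 -13.7" --pt "-0.468 -0.288 0.017 -1.3 -9 -15.2" --pt "-0.515 -0.317 0.019 -1.5 -9.9 -16.7" --pt "-0.515 -0.317 0.019 -1.5 -9.9 -16.7" --fingers 255 --grip_force 20

```text
clock: 2.3
tool_pos: [0.57, 0.1812, 0.22]
eef_rot: [-0.029, 0.996, 0.003, 0.087]
contact_force: [-0.1, 0.8, 0.8]
opening: 0.002
```

Run:
```python
from g import *
show()
```

```text
t 2.3 F [-0.0803  0.769   0.7683] q [-0.2504  0.6205 -0.2739  1.8369  0.4211  0.5793  0.826 ]
 meas [0.57   0.1812 0.22  ] tilt/z [ 0.1733  0.0107 -0.9848] err [-2.6952  2.0452  0.2723]
```

```bash
cat >> g.py <<'E'
Lpf=np.r_[LC,0]+.0625*LX
def Lnear(gap,zc,a=10):
    T=M(down(LY),np.r_[LC,0]-LX*(.0625+.009+gap)+[0,0,zc])
    rim=T[:3,3].copy();rim[2]=zc+.025;rim+=LX*.009
    return rotabout(T,rim,LYA,a)
E
python3 - <<'E'
from g import *
os.path.exists("cmd.json") and os.remove("cmd.json")
T0=getcmd()
A=Lnear(.02,.22); B=Lnear(.02,.105)
plan(interp(T0,A,5)+[A]+interp(A,B,4)+[B,B])
E
```

```text
[[0.035, -0.0, -0.007, 0.0, 4.0, 0.0], [0.07, -0.001, -0.013, 0.0, 8.0, 0.0], [0.106, -0.001, -0.02, 0.0, 12.0, 0.0], [0.141, -0.002, -0.026, 0.0, 16.0, 0.0], [0.176, -0.002, -0.033, 0.0, 20.0, 0.0], [0.176, -0.002, -0.033, 0.0, 20.0, 0.0], [0.181, -0.002, -0.005, 0.0, 20.0, 0.0], [0.186, -0.002, 0.024, 0.0, 20.0, 0.0], [0.191, -0.002, 0.052, 0.0, 20.0, 0.0], [0.196, -0.002, 0.08, 0.0, 20.0, 0.0], [0.196, -0.002, 0.08, 0.0, 20.0, 0.0], [0.196, -0.002, 0.08, 0.0, 20.0, 0.0]]
```

Call:
carry_out --pt "0.035 0 -0.007 0 4 0" --pt "0.07 -0.001 -0.013 0 8 0" --pt "0.106 -0.001 -0.02 0 12 0" --pt "0.141 -0.002 -0.026 0 16 0" --pt "0.176 -0.002 -0.033 0 20 0" --pt "0.176 -0.002 -0.033 0 20 0" --pt "0.181 -0.002 -0.005 0 20 0" --pt "0.186 -0.002 0.024 0 20 0" --pt "0.191 -0.002 0.052 0 20 0" --pt "0.196 -0.002 0.08 0 20 0" --pt "0.196 -0.002 0.08 0 20 0" --pt "0.196 -0.002 0.08 0 20 0"

```text
clock: 3.5
tool_pos: [0.3909, 0.171, 0.1073]
eef_rot: [-0.028, 0.996, -0.002, -0.087]
contact_force: [0.1, 0.0, -0.1]
opening: 0.007
```

Run:
```python
from g import *
show()
for n in("side","top"):
    p=r.snapshot(n);cv2.imwrite(f"pics/{n}1.png",p["img"])
a=cv2.imread("pics/top1.png")[120:300,60:380];b=cv2.imread("pics/side1.png")[60:260,100:420]
cv2.imwrite("pics/m1.png",cv2.resize(np.vstack([a,b]),None,fx=1.55,fy=1.55))
```

```text
t 3.5 F [ 0.0557  0.0447 -0.0989] q [-0.2611  0.7607 -0.3333  2.1047  0.323   0.4844  0.8029]
 meas [0.3909 0.171  0.1073] tilt/z [-0.1734 -0.0091 -0.9848] err [-0.3736  2.0187  0.1555]
```

View pics/m1.png

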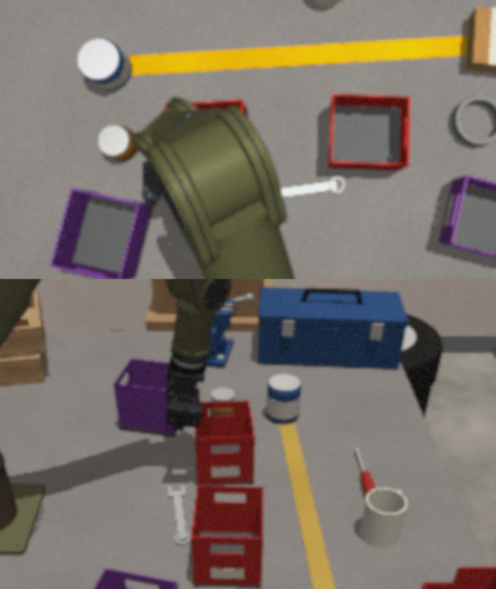

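```bash
cat >> g.py <<'E'
def Lpose(th,gap=-.002,zc=.105): return rotabout(Lnear(gap,zc),Lpf,LYA,th)
E
python3 - <<'E'
from g import *
C=getcmd()
rows=interp(C,Lnear(-.002,.105),4)
plan(rows+[Lpose(t) for t in np.arange(2.5,20.1,2.5)])
E
```

```text
[[-0.005, -0.0, -0.001, 0.0, -0.0, 0.0], [-0.011, -0.0, -0.002, 0.0, -0.0, 0.0], [-0.016, -0.0, -0.003, 0.0, -0.0, 0.0], [-0.022, -0.0, -0.004, 0.0, -0.0, 0.0], [-0.026, -0.0, -0.01, 0.0, 2.5, 0.0], [-0.03, -0.0, -0.017, 0.0, 5.0, 0.0], [-0.034, -0.0, -0.023, 0.0, 7.5, 0.0], [-0.038, -0.0, -0.029, 0.0, 10.0, 0.0], [-0.043, -0.0, -0.035, 0.0, 12.5, 0.0], [-0.048, -0.0, -0.04, 0.0, 15.0, 0.0], [-0.053, -0.0, -0.046, 0.0, 17.5, 0.0], [-0.059, -0.0, -0.051, 0.0, 20.0, 0.0]]
```

Call:
carry_out --pt "-0.005 0 -0.001 0 0 0" --pt "-0.011 0 -0.002 0 0 0" --pt "-0.016 0 -0.003 0 0 0" --pt "-0.022 0 -0.004 0 0 0" --pt "-0.026 0 -0.01 0 2.5 0" --pt "-0.03 0 -0.017 0 5 0" --pt "-0.034 0 -0.023 0 7.5 0" --pt "-0.038 0 -0.029 0 10 0" --pt "-0.043 0 -0.035 0 12.5 0" --pt "-0.048 0 -0.04 0 15 0" --pt "-0.053 0 -0.046 0 17.5 0" --pt "-0.059 0 -0.051 0 20 0"

```text
clock: 4.8
tool_pos: [0.4548, 0.1743, 0.1483]
eef_rot: [-0.028, 0.964, -0.007, -0.263]
contact_force: [-5.5, -0.6, 4.5]
opening: 0.005
```

```bash
cat > look.py <<'E'
from g import *
import sys
n=sys.argv[1];show()
for v in("side","top"):
    p=r.snapshot(v);cv2.imwrite(f"pics/{v}{n}.png",p["img"])
    if v=="side": s=p["img"][60:260,100:420]
    else: t=p["img"][120:300,60:380]
cv2.imwrite(f"pics/m{n}.png",cv2.resize(np.vstack([t,s]),None,fx=1.55,fy=1.55))
E
python3 look.py 2
```

```text
t 4.8 F [-5.5376 -0.57    4.4612] q [-0.118   0.919  -0.4587  1.5905  0.1506  1.1913  1.0363]
 meas [0.4548 0.1743 0.1483] tilt/z [-0.5068 -0.0288 -0.8616] err [-3.3034  1.4493  1.1559]
```

View pics/m2.png

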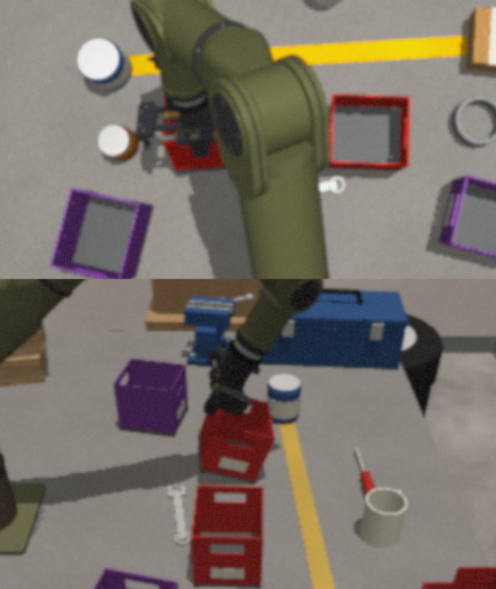

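Run:
```python
from g import *
plan([Lpose(t) for t in np.arange(22.5,41,2.5)])
```

```text
[[-0.004, -0.0, -0.007, 0.0, 2.5, 0.1], [-0.008, -0.0, -0.013, 0.0, 5.0, 0.1], [-0.012, -0.0, -0.019, 0.0, 7.5, 0.1], [-0.017, -0.0, -0.025, 0.0, 10.0, 0.1], [-0.021, -0.0, -0.031, 0.0, 12.5, 0.1], [-0.026, -0.0, -0.037, 0.0, 15.0, 0.1], [-0.032, -0.0, -0.042, 0.0, 17.5, 0.1], [-0.037, -0.0, -0.047, 0.0, 20.0, 0.1]]
```

Call:
carry_out --pt "-0.004 0 -0.007 0 2.5 0" --pt "-0.008 0 -0.013 0 5 0" --pt "-0.012 0 -0.019 0 7.5 0" --pt "-0.017 0 -0.025 0 10 0" --pt "-0.021 0 -0.031 0 12.5 0" --pt "-0.026 0 -0.037 0 15 0" --pt "-0.032 0 -0.042 0 17.5 0" --pt "-0.037 0 -0.047 0 20 0"

```text
clock: 5.7
tool_pos: [0.5116, 0.1778, 0.1724]
eef_rot: [-0.027, 0.904, -0.011, -0.426]
contact_force: [-2.4, 0.2, 10.8]
opening: 0.003
```

```bash
python3 look.py 3
```

```text
t 5.7 F [-2.4233  0.1786 10.8292] q [-0.1361  1.1554 -0.4436  1.0715  0.0625  1.7928  1.1106]
 meas [0.5116 0.1778 0.1724] tilt/z [-0.7698 -0.0427 -0.6368] err [-1.9383  1.8154  3.0195]
```

View pics/m3.png

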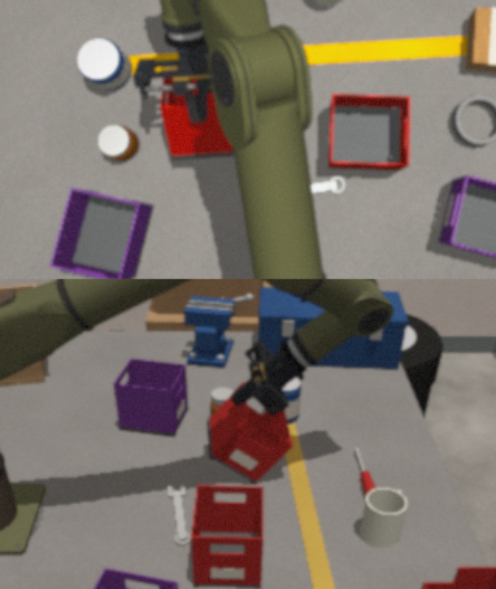

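```bash
cat >> g.py <<'E'
def Lfix(th,phi=50,press=.002):
    Q=R.from_rotvec(LYA*th,degrees=True).as_matrix()
    Rt=R.from_rotvec(LYA*phi,degrees=True).as_matrix()@down(LY)
    h,l=(.13,-.025) if th<=phi else (.105,0)
    c=Lpf+Q@(-LX*(.125-press)+[0,0,h])
    return M(Rt,c-Rt@np.array([-.009,0,l]))
E
python3 - <<'E'
from g import *
C=getcmd();print(Lfix(40)-C)
plan([Lfix(t) for t in np.arange(42,58.1,2)])
E
```

```text
[[-0.     -0.0007  0.0001  0.0003]
 [-0.0008 -0.     -0.0002 -0.0005]
 [-0.      0.0004 -0.0001  0.0001]
 [ 0.      0.      0.      0.    ]]
[[-0.004, -0.0, -0.005, 0.0, -0.0, -0.0], [-0.008, -0.0, -0.01, 0.0, -0.0, -0.0], [-0.012, -0.0, -0.015, 0.0, -0.0, -0.0], [-0.016, -0.0, -0.019, 0.0, -0.0, -0.0], [-0.021, -0.0, -0.024, 0.0, -0.0, -0.0], [-0.025, -0.0, -0.028, 0.0, -0.0, -0.0], [-0.028, -0.0, -0.032, 0.0, -0.0, -0.0], [-0.032, -0.0, -0.036, 0.0, -0.0, -0.0], [-0.037, -0.0, -0.04, 0.0, -0.0, -0.0]]
```

Call:
carry_out --pt "-0.004 0 -0.005 0 0 0" --pt "-0.008 0 -0.01 0 0 0" --pt "-0.012 0 -0.015 0 0 0" --pt "-0.016 0 -0.019 0 0 0" --pt "-0.021 0 -0.024 0 0 0" --pt "-0.025 0 -0.028 0 0 0" --pt "-0.028 0 -0.032 0 0 0" --pt "-0.032 0 -0.036 0 0 0" --pt "-0.037 0 -0.04 0 0 0" --pt "-0.037 0 -0.04 0 0 0"

```text
clock: 6.8
tool_pos: [0.5673, 0.1811, 0.1695]
eef_rot: [-0.026, 0.905, -0.01, -0.423]
contact_force: [0.5, 0.9, 11.5]
opening: 0.006
```

```bash
python3 look.py 4
python3 - <<'E'
import cv2
a=cv2.imread("pics/side4.png")[130:230,190:320];cv2.imwrite("pics/z4.png",cv2.resize(a,None,fx=6,fy=6,interpolation=2))
E
```

```text
t 6.8 F [ 0.496   0.8801 11.4754] q [-0.1649  1.2482 -0.4242  0.7955  0.0791  1.966   1.1407]
 meas [0.5673 0.1811 0.1695] tilt/z [-0.7663 -0.0409 -0.6412] err [-0.6585  2.0682  2.7808]
```

View pics/z4.png

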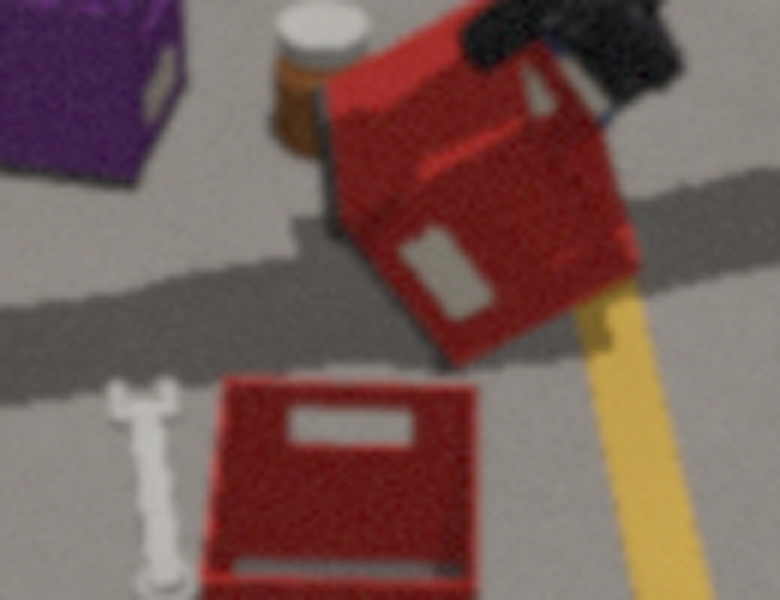

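View pics/m4.png

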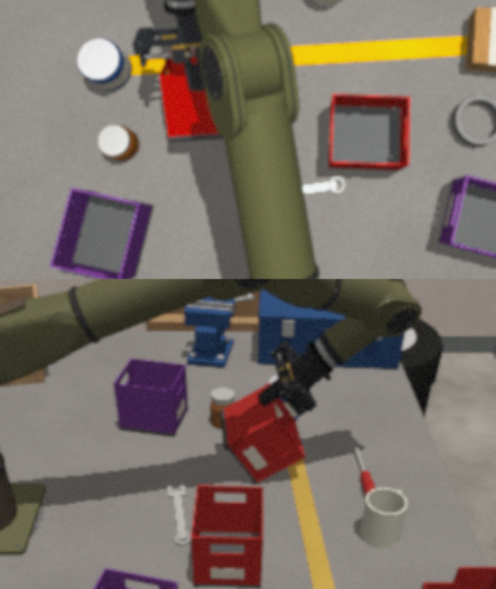

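Run:
```python
from g import *
from scipy.optimize import least_squares
p=r.snapshot("side")
obs=np.array([[265.8,190.8],[247.5,169.2],[295.8,175.0]])
L=np.array([[.0625,-.07,0],[-.0625,-.07,0],[.0625,-.07,.13]])
def f(v):
    P=L-[.0625,0,0];P=R.from_euler('y',v[2],degrees=True).apply(P);P=R.from_euler('z',LY).apply(P)+[v[0],v[1],0]
    return (proj(p,P)-obs).ravel()
o=least_squares(f,[.55,.178,50],x_scale=[.1,.1,10]);print(o.x,o.fun,Lpf)
```

```text
[ 0.5592  0.1818 57.7089] [-0.6211  1.211  -1.8799 -1.2917  2.5509 -0.3132] [0.5494 0.1776 0.    ]
```

Run:
```python
from g import *
plan([Lfix(60),Lfix(62),Lfix(62)])
```

```text
[[-0.004, -0.0, -0.003, 0.0, -0.0, -0.0], [-0.008, -0.0, -0.007, 0.0, -0.0, -0.0], [-0.008, -0.0, -0.007, 0.0, -0.0, -0.0]]
```

Call:
carry_out --pt "-0.004 0 -0.003 0 0 0" --pt "-0.008 0 -0.007 0 0 0" --pt "-0.008 0 -0.007 0 0 0" --pt "-0.008 0 -0.007 0 0 0" --pt "-0.008 0 -0.007 0 0 0" --pt "-0.008 0 -0.007 0 0 0" --pt "-0.008 0 -0.007 0 0 0"

```text
clock: 7.65
tool_pos: [0.5776, 0.1816, 0.1673]
eef_rot: [-0.026, 0.906, -0.01, -0.423]
contact_force: [0.6, 0.4, 9.4]
opening: 0.002
```

```bash
python3 look.py 5
python3 - <<'E'
import cv2
a=cv2.imread("pics/side5.png")[130:230,190:320];cv2.imwrite("pics/z5.png",cv2.resize(a,None,fx=6,fy=6,interpolation=2))
E
```

```text
t 7.65 F [0.5874 0.4022 9.4221] q [-0.1724  1.2711 -0.4186  0.7341  0.0826  2.0023  1.1486]
 meas [0.5776 0.1816 0.1673] tilt/z [-0.7657 -0.0411 -0.6419] err [-0.8073  1.9183  2.1981]
```

View pics/z5.png

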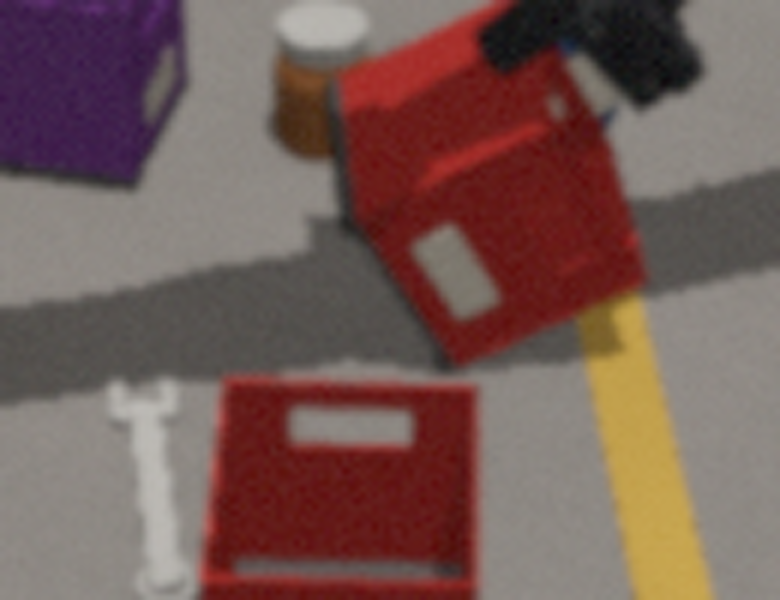

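Run:
```python
from g import *
plan([Lfix(t) for t in np.arange(60,39,-2)])
```

```text
[[0.004, -0.0, 0.004, 0.0, -0.0, -0.0], [0.008, -0.0, 0.007, 0.0, -0.0, -0.0], [0.013, -0.0, 0.011, 0.0, -0.0, -0.0], [0.017, -0.0, 0.015, 0.0, -0.0, -0.0], [0.02, -0.0, 0.019, 0.0, -0.0, -0.0], [0.024, -0.0, 0.023, 0.0, -0.0, -0.0], [0.029, -0.0, 0.028, 0.0, -0.0, -0.0], [0.033, -0.0, 0.032, 0.0, -0.0, -0.0], [0.037, -0.0, 0.037, 0.0, -0.0, -0.0], [0.041, -0.0, 0.042, 0.0, -0.0, -0.0], [0.045, -0.0, 0.047, 0.0, -0.0, -0.0]]
```

Call:
carry_out --pt "0.004 0 0.004 0 0 0" --pt "0.008 0 0.007 0 0 0" --pt "0.013 0 0.011 0 0 0" --pt "0.017 0 0.015 0 0 0" --pt "0.02 0 0.019 0 0 0" --pt "0.024 0 0.023 0 0 0" --pt "0.029 0 0.028 0 0 0" --pt "0.033 0 0.032 0 0 0" --pt "0.037 0 0.037 0 0 0" --pt "0.041 0 0.042 0 0 0" --pt "0.045 0 0.047 0 0 0"

```text
clock: 8.85
tool_pos: [0.5116, 0.1776, 0.1713]
eef_rot: [-0.026, 0.905, -0.011, -0.424]
contact_force: [-2.6, -0.7, 6.3]
opening: 0.001
```

Run:
```python
from g import *
show()
plan([Lpose(t) for t in np.arange(37.5,9,-2.5)])
```

```text
t 8.85 F [-2.6325 -0.7082  6.2834] q [-0.1361  1.1542 -0.4422  1.0753  0.0633  1.7867  1.1108]
 meas [0.5116 0.1776 0.1713] tilt/z [-0.7674 -0.0427 -0.6398] err [-1.9309  1.603   1.9272]
[[0.003, -0.0, 0.006, 0.0, -2.5, -0.0], [0.006, -0.001, 0.013, 0.0, -5.0, -0.0], [0.009, -0.001, 0.02, 0.0, -7.5, -0.0], [0.012, -0.001, 0.027, 0.0, -10.0, -0.0], [0.014, -0.001, 0.035, 0.0, -12.5, -0.0], [0.016, -0.001, 0.042, 0.0, -15.0, -0.0], [0.017, -0.001, 0.049, 0.0, -17.5, -0.0], [0.019, -0.001, 0.057, 0.0, -20.0, -0.0], [0.02, -0.001, 0.064, 0.0, -22.5, -0.0], [0.02, -0.001, 0.072, 0.0, -25.0, -0.0], [0.02, -0.001, 0.079, 0.0, -27.5, -0.0], [0.02, -0.001, 0.087, 0.0, -30.0, -0.0]]
```

Call:
carry_out --pt "0.003 0 0.006 0 -2.5 0" --pt "0.006 -0.001 0.013 0 -5 0" --pt "0.009 -0.001 0.02 0 -7.5 0" --pt "0.012 -0.001 0.027 0 -10 0" --pt "0.014 -0.001 0.035 0 -12.5 0" --pt "0.016 -0.001 0.042 0 -15 0" --pt "0.017 -0.001 0.049 0 -17.5 0" --pt "0.019 -0.001 0.057 0 -20 0" --pt "0.02 -0.001 0.064 0 -22.5 0" --pt "0.02 -0.001 0.072 0 -25 0" --pt "0.02 -0.001 0.079 0 -27.5 0" --pt "0.02 -0.001 0.087 0 -30 0"

```text
clock: 10.05
tool_pos: [0.431, 0.1723, 0.1289]
eef_rot: [-0.028, 0.984, -0.005, -0.175]
contact_force: [-4.3, 0.7, -0.5]
opening: 0.008
```

```bash
python3 look.py 6
python3 - <<'E'
from g import *
C=getcmd()
E=Lnear(.03,.105);F=Lnear(.03,.25)
plan([Lpose(t) for t in np.arange(8,-.1,-2)]+interp(Lpose(0),E,3)+interp(E,F,4))
E
```

```text
t 10.05 F [-4.2521  0.6803 -0.5308] q [-0.1475  0.8327 -0.4337  1.8266  0.2181  0.8716  0.9578]
 meas [0.431  0.1723 0.1289] tilt/z [-0.3446 -0.0189 -0.9386] err [-3.2698  1.7743  0.1813]
[[0.003, 0.0, 0.005, -0.0, -2.0, -0.0], [0.006, 0.0, 0.011, -0.0, -4.0, -0.0], [0.008, 0.0, 0.016, -0.0, -6.0, -0.0], [0.01, 0.0, 0.022, -0.0, -8.0, -0.0], [0.012, 0.0, 0.028, -0.0, -10.0, -0.0], [0.022, 0.0, 0.031, -0.0, -10.0, -0.0], [0.032, 0.0, 0.035, -0.0, -10.0, -0.0], [0.042, 0.0, 0.039, -0.0, -10.0, -0.0], [0.055, 0.0, 0.005, -0.0, -10.0, -0.0], [0.067, 0.0, -0.03, -0.0, -10.0, -0.0], [0.079, 0.0, -0.064, -0.0, -10.0, -0.0], [0.092, 0.0, -0.098, -0.0, -10.0, -0.0]]
```

View pics/m6.png

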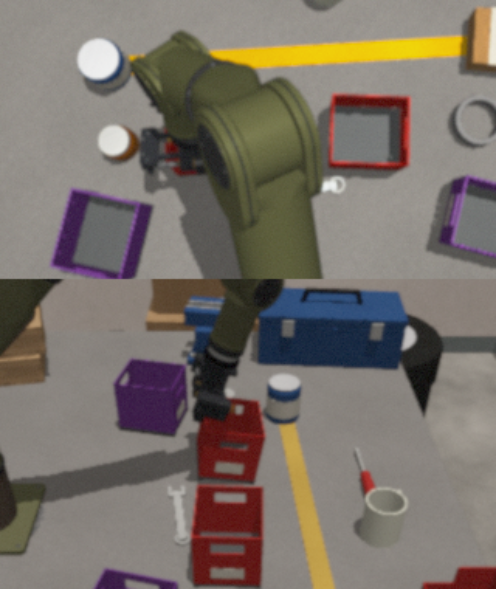

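Call:
carry_out --pt "0.003 0 0.005 0 -2 0" --pt "0.006 0 0.011 0 -4 0" --pt "0.008 0 0.016 0 -6 0" --pt "0.01 0 0.022 0 -8 0" --pt "0.012 0 0.028 0 -10 0" --pt "0.022 0 0.031 0 -10 0" --pt "0.032 0 0.035 0 -10 0" --pt "0.042 0 0.039 0 -10 0" --pt "0.055 0 0.005 0 -10 0" --pt "0.067 0 -0.03 0 -10 0" --pt "0.079 0 -0.064 0 -10 0" --pt "0.092 0 -0.098 0 -10 0"

```text
clock: 11.35
tool_pos: [0.3805, 0.169, 0.2539]
eef_rot: [-0.028, 0.996, -0.002, -0.087]
contact_force: [-0.3, -0.3, -0.6]
opening: 0.006
```

```bash
python3 look.py 7
python3 - <<'E'
from g import *
t=r.snapshot("top");print(fit([t],*RC))
E
```

```text
t 11.35 F [-0.3374 -0.2606 -0.6101] q [-0.1579  0.5038 -0.4761  1.9961  0.1763  0.8498  0.901 ]
 meas [0.3805 0.169  0.2539] tilt/z [-0.174  -0.0088 -0.9847] err [-0.9563  1.3587  1.5714]
(array([ 0.4968, -0.1239, -0.0464]), np.float64(0.025315224128867234))
```

View pics/m7.png

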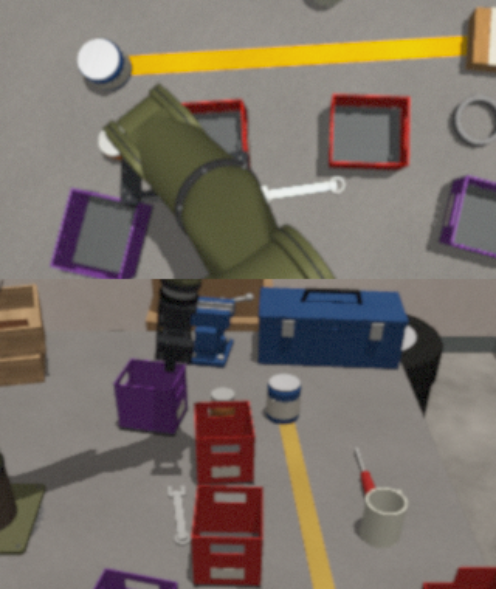

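```bash
cat >> g.py <<'E'
RC=np.array([.4967,-.1237]);RY=-.05
RX=np.array([np.cos(RY),np.sin(RY),0]);RYA=np.array([-np.sin(RY),np.cos(RY),0])
Rpf=np.r_[RC,0]+.07*RYA
RD=np.c_[RYA,RX,[0,0,-1.]]
def Rfix(th,phi=25,press=.002,d=.012,up=0,xo=0):
    Q=R.from_rotvec(-RX*th,degrees=True).as_matrix()
    Rt=R.from_rotvec(-RX*phi,degrees=True).as_matrix()@RD
    h,l=(.13,-d) if th<=phi else (.13-d,0)
    c=Rpf+Q@(-RYA*(.14-press)+[0,0,h])+[0,0,up]+xo*RX
    return M(Rt,c-Rt@np.array([.009,0,l]))
E
python3 - <<'E'
from g import *
os.remove("cmd.json")
T0=getcmd()
A=Rfix(0,press=-.03,up=.11); print(A)
plan(interp(T0,A,11)+[A])
E
```

```text
[[ 0.0453  0.9988 -0.0211  0.491 ]
 [ 0.9052 -0.05   -0.4221 -0.2368]
 [-0.4226  0.     -0.9063  0.2329]
 [ 0.      0.      0.      1.    ]]
[[-0.008, -0.037, 0.0, 1.2, -2.4, 8.8], [-0.016, -0.075, 0.001, 2.4, -4.8, 17.5], [-0.024, -0.112, 0.001, 3.5, -7.2, 26.3], [-0.032, -0.15, 0.002, 4.7, -9.5, 35.0], [-0.04, -0.187, 0.002, 5.9, -11.9, 43.8], [-0.048, -0.225, 0.003, 7.1, -14.3, 52.6], [-0.056, -0.262, 0.003, 8.3, -16.7, 61.3], [-0.064, -0.3, 0.004, 9.5, -19.1, 70.1], [-0.072, -0.337, 0.004, 10.6, -21.5, 78.8], [-0.08, -0.375, 0.005, 11.8, -23.9, 87.6], [-0.089, -0.412, 0.005, 13.0, -26.2, 96.4], [-0.089, -0.412, 0.005, 13.0, -26.2, 96.4]]
```

Call:
carry_out --pt "-0.008 -0.037 0 1 -2.2 8" --pt "-0.016 -0.075 0.001 2.2 -4.5 16.3" --pt "-0.024 -0.112 0.001 3.3 -6.6 24.5" --pt "-0.032 -0.15 0.002 4.4 -8.9 32.7" --pt "-0.04 -0.187 0.002 5.5 -11.1 40.9" --pt "-0.048 -0.225 0.003 6.6 -13.4 49" --pt "-0.056 -0.262 0.003 7.7 -15.6 57.2" --pt "-0.064 -0.3 0.004 8.8 -17.8 65.4" --pt "-0.072 -0.337 0.004 9.9 -20 73.5" --pt "-0.08 -0.375 0.005 11 -22.3 81.7" --pt "-0.089 -0.412 0.005 12.1 -24.5 90" --pt "-0.089 -0.412 0.005 13 -26.2 96.4"

```text
clock: 12.7
tool_pos: [0.4895, -0.2426, 0.2312]
eef_rot: [0.71, 0.669, -0.162, 0.149]
contact_force: [0.5, 0.7, 0.9]
opening: -0.0
```

Run:
```python
from g import *
show();print(meas()-getcmd())
```

```text
t 12.7 F [0.5472 0.6731 0.9051] q [-0.1498  0.6396  0.4317  1.9719  0.3664  0.5468 -0.1751]
 meas [ 0.4895 -0.2426  0.2312] tilt/z [-0.0298 -0.4282 -0.9032] err [-2.0256 -5.8384 -1.739 ]
[[ 0.0081 -0.0006 -0.0083 -0.002 ]
 [-0.0038 -0.0109 -0.0066 -0.0058]
 [-0.0071 -0.0036  0.0033 -0.0017]
 [ 0.      0.      0.      0.    ]]
```

Run:
```python
from g import *
C=getcmd();B=Rfix(0,press=-.03,up=-.006);D=Rfix(0,press=-.006,up=-.006)
plan([C]+interp(C,B,4)+interp(B,D,4)+[D,D])
```

```text
[[0.0, 0.0, 0.0, 0.0, -0.0, 0.0], [0.012, -0.0, 0.026, -0.0, -0.0, -0.0], [0.024, -0.0, 0.053, -0.0, -0.0, -0.0], [0.037, -0.0, 0.079, -0.0, -0.0, -0.0], [0.049, -0.0, 0.105, -0.0, -0.0, -0.0], [0.054, -0.0, 0.103, -0.0, -0.0, -0.0], [0.06, -0.0, 0.1, -0.0, -0.0, -0.0], [0.065, -0.0, 0.098, -0.0, -0.0, -0.0], [0.071, -0.0, 0.095, -0.0, -0.0, -0.0], [0.071, -0.0, 0.095, -0.0, -0.0, -0.0], [0.071, -0.0, 0.095, -0.0, -0.0, -0.0]]
```

Call:
carry_out --pt "0 0 0 0 0 0" --pt "0.012 0 0.026 0 0 0" --pt "0.024 0 0.053 0 0 0" --pt "0.037 0 0.079 0 0 0" --pt "0.049 0 0.105 0 0 0" --pt "0.054 0 0.103 0 0 0" --pt "0.06 0 0.1 0 0 0" --pt "0.065 0 0.098 0 0 0" --pt "0.071 0 0.095 0 0 0" --pt "0.071 0 0.095 0 0 0" --pt "0.071 0 0.095 0 0 0"

```text
clock: 13.8
tool_pos: [0.4915, -0.2131, 0.1161]
eef_rot: [0.707, 0.673, -0.159, 0.148]
contact_force: [-1.1, -0.2, 0.5]
opening: 0.004
```

```bash
python3 look.py 8
python3 - <<'E'
from g import *
print(meas()-getcmd())
im=cv2.imread("pics/side8.png")[110:290,190:350];cv2.imwrite("pics/z8.png",cv2.resize(im,None,fx=3.3,fy=3.3))
E
```

```text
t 13.8 F [-1.1355 -0.1695  0.4958] q [-0.2109  0.8588  0.4599  2.0652  0.3631  0.2697 -0.2998]
 meas [ 0.4915 -0.2131  0.1161] tilt/z [-0.0241 -0.4233 -0.9056] err [-1.2026 -0.5434 -0.7614]
[[-0.0022  0.     -0.0034 -0.0015]
 [-0.0009  0.0005 -0.002  -0.001 ]
 [-0.0022 -0.0039  0.001  -0.001 ]
 [ 0.      0.      0.      0.    ]]
```

View pics/z8.png

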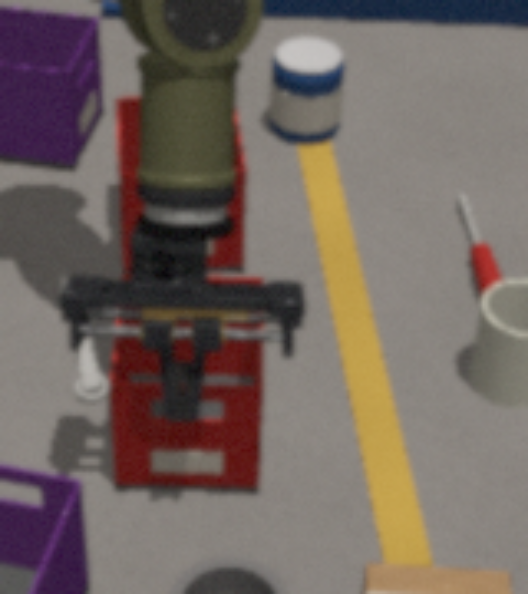

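View pics/m8.png

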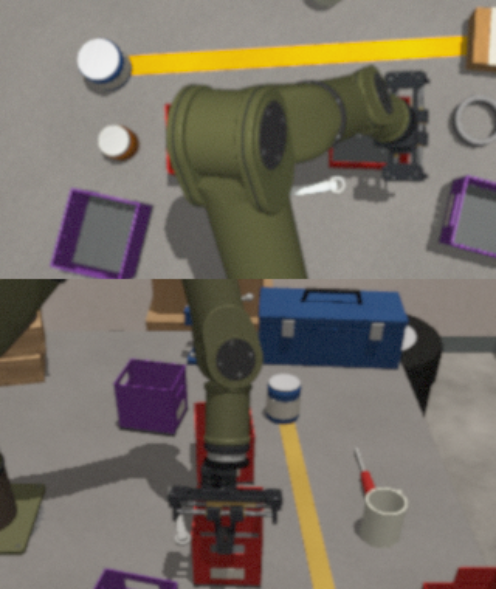

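Run:
```python
from g import *
plan([Rfix(0,press=-.002,up=-.006),Rfix(0,press=.002,up=-.003)]+[Rfix(t,press=.003,up=.002) for t in np.arange(2,15,2)])
```

```text
[[0.003, -0.0, -0.002, -0.0, -0.0, -0.0], [0.006, -0.0, -0.006, -0.0, -0.0, -0.0], [0.007, -0.0, -0.017, -0.0, -0.0, -0.0], [0.009, -0.0, -0.023, -0.0, -0.0, -0.0], [0.012, -0.0, -0.029, -0.0, -0.0, -0.0], [0.015, -0.0, -0.035, -0.0, -0.0, -0.0], [0.018, -0.0, -0.041, -0.0, -0.0, -0.0], [0.021, -0.0, -0.047, -0.0, -0.0, -0.0], [0.024, -0.0, -0.053, -0.0, -0.0, -0.0]]
```

Call:
carry_out --pt "0.003 0 -0.002 0 0 0" --pt "0.006 0 -0.003 0 0 0" --pt "0.008 0 -0.004 0 0 0"

```text
clock: 14.2
tool_pos: [0.4908, -0.2073, 0.1169]
eef_rot: [0.708, 0.672, -0.161, 0.149]
contact_force: [-0.0, -7.8, 2.1]
opening: 0.008
```

```bash
python3 - <<'E'
from g import *
C=getcmd()
E
rm cmd.json; python3 look.py 9;  python3 - <<'E'
from g import *
T=meas();rim=T[:3,:3]@np.array([.009,0,-.012])+T[:3,3];d=rim-np.r_[RC,0]
print("contact pt crate frame",d@RX,d@RYA+.07,d[2])
im=cv2.imread("pics/side9.png")[110:290,190:350];cv2.imwrite("pics/z9.png",cv2.resize(im,None,fx=3.3,fy=3.3))
E
```

```text
t 14.2 F [-0.031  -7.8106  2.1334] q [-0.2276  0.8592  0.4648  2.0673  0.3576  0.2767 -0.3099]
 meas [ 0.4908 -0.2073  0.1169] tilt/z [-0.0271 -0.4271 -0.9038] err [0. 0. 0.]
contact pt crate frame -0.0016688838265103206 -0.0001943569080221641 0.12372666776391433
```

View pics/z9.png

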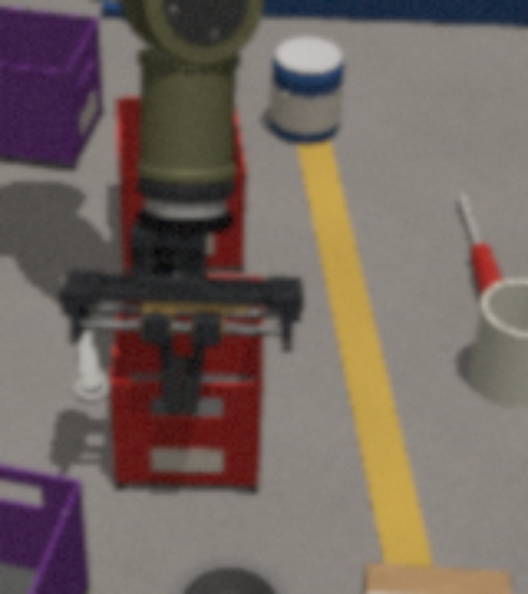

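Run:
```python
from g import *
D=Rfix(0,press=-.006,up=-.006);C=D@M(np.eye(3),[.008,0,-.004])
print(C[:3,3],meas()[:3,3])
plan([Rfix(t,press=.003,up=min(0,-.006+t*.0008)) for t in np.arange(1.5,15.1,1.5)],base=C)
```

```text
[ 0.4927 -0.2039  0.1172] [ 0.4908 -0.207   0.1167]
[[0.001, 0.0, -0.006, 0.0, -0.0, -0.0], [0.003, 0.0, -0.011, 0.0, -0.0, -0.0], [0.004, 0.0, -0.017, 0.0, -0.0, -0.0], [0.005, 0.0, -0.023, 0.0, -0.0, -0.0], [0.007, 0.0, -0.028, 0.0, -0.0, -0.0], [0.009, 0.0, -0.033, 0.0, -0.0, -0.0], [0.012, 0.0, -0.037, 0.0, -0.0, -0.0], [0.014, 0.0, -0.041, 0.0, -0.0, -0.0], [0.017, 0.0, -0.045, 0.0, -0.0, -0.0], [0.019, 0.0, -0.05, 0.0, -0.0, -0.0]]
```

Do the first half, then check.

Call:
carry_out --pt "0.001 0 -0.006 0 0 0" --pt "0.003 0 -0.011 0 0 0" --pt "0.004 0 -0.017 0 0 0" --pt "0.005 0 -0.023 0 0 0" --pt "0.007 0 -0.028 0 0 0"

```text
clock: 14.8
tool_pos: [0.4923, -0.1859, 0.1384]
eef_rot: [0.707, 0.673, -0.159, 0.148]
contact_force: [-1.3, -3.2, -1.1]
opening: 0.006
```

```bash
python3 look.py 10;  python3 - <<'E'
from g import *
im=cv2.imread("pics/side10.png")[110:290,190:350];cv2.imwrite("pics/z10.png",cv2.resize(im,None,fx=3.3,fy=3.3))
E
```

```text
t 14.8 F [-1.2597 -3.2474 -1.1341] q [-0.2644  0.8113  0.4555  2.0611  0.3445  0.3415 -0.314 ]
 meas [ 0.4923 -0.1859  0.1384] tilt/z [-0.0257 -0.4234 -0.9056] err [ -2.2626 -20.3559 -16.0554]
```

View pics/z10.png

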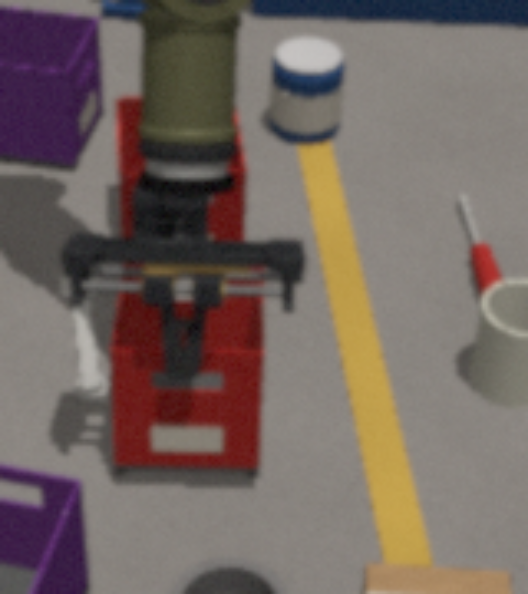

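Run:
```python
from g import *
D=Rfix(0,press=-.006,up=-.006);C=D@M(np.eye(3),[.008,0,-.004])@M(np.eye(3),[.007,0,-.028])
plan([Rfix(t,press=.003) for t in np.arange(9,25.1,2)],base=C)
```

```text
[[0.002, 0.0, -0.005, 0.0, -0.0, -0.0], [0.005, 0.0, -0.01, 0.0, -0.0, -0.0], [0.009, 0.0, -0.016, 0.0, -0.0, -0.0], [0.012, 0.0, -0.022, 0.0, -0.0, -0.0], [0.016, 0.0, -0.027, 0.0, -0.0, -0.0], [0.02, 0.0, -0.032, 0.0, -0.0, -0.0], [0.024, 0.0, -0.037, 0.0, -0.0, -0.0], [0.028, 0.0, -0.042, 0.0, -0.0, -0.0], [0.033, 0.0, -0.047, 0.0, -0.0, -0.0]]
```

Call:
carry_out --pt "0.002 0 -0.005 0 0 0" --pt "0.005 0 -0.01 0 0 0" --pt "0.009 0 -0.016 0 0 0" --pt "0.012 0 -0.022 0 0 0" --pt "0.016 0 -0.027 0 0 0" --pt "0.02 0 -0.032 0 0 0" --pt "0.024 0 -0.037 0 0 0" --pt "0.028 0 -0.042 0 0 0" --pt "0.033 0 -0.047 0 0 0"

```text
clock: 15.8
tool_pos: [0.4947, -0.137, 0.1675]
eef_rot: [0.707, 0.673, -0.16, 0.148]
contact_force: [-2.2, -5.7, 6.3]
opening: 0.008
```

```bash
python3 look.py 11;  python3 - <<'E'
from g import *
im=cv2.imread("pics/side11.png")[110:290,190:350];cv2.imwrite("pics/z11.png",cv2.resize(im,None,fx=3.3,fy=3.3))
E
```

```text
t 15.8 F [-2.2081 -5.6813  6.3297] q [-0.3636  0.7537  0.4527  2.0433  0.3109  0.4526 -0.3506]
 meas [ 0.4947 -0.137   0.1675] tilt/z [-0.0263 -0.4248 -0.9049] err [-1.3692 -0.9694 -0.765 ]
```

View pics/z11.png

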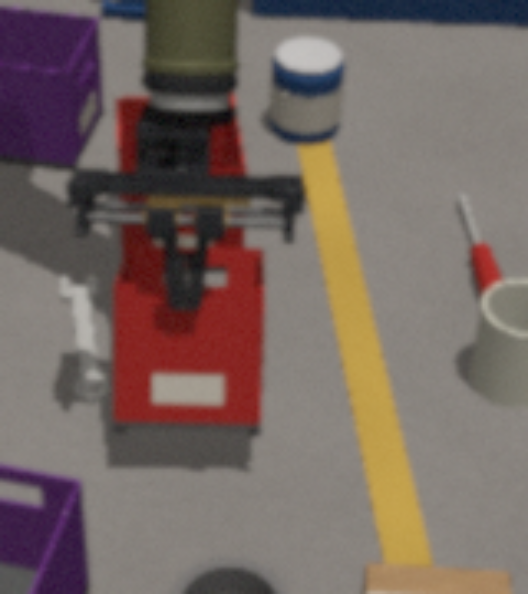

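View pics/m11.png

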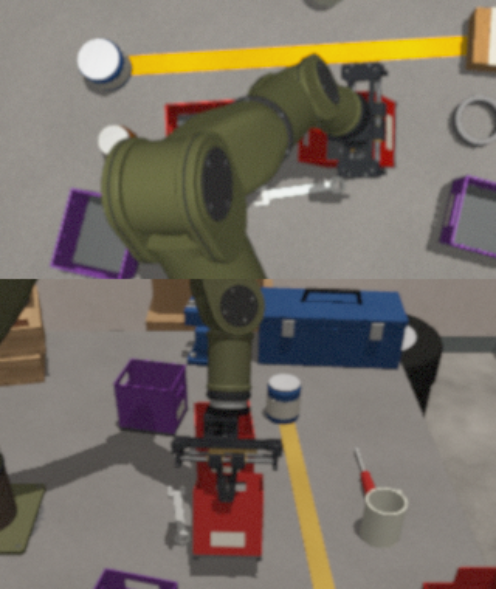

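```bash
cat > rf.py <<'E'
from g import *
from scipy.optimize import least_squares
import sys
def rfit(p,obs,L):
    def f(v):
        P=np.array(L)-[0,.07,0];P=R.from_euler('x',-v[2],degrees=True).apply(P);P=R.from_euler('z',v[3]).apply(P)+[v[0],v[1],0]
        return np.r_[(proj(p,P)-obs).ravel(),(v[3]-RY)*50]
    o=least_squares(f,[.5,-.054,25,RY],x_scale=[.1,.1,10,.1]);return o
E
python3 - <<'E'
from rf import *
p=r.snapshot("side")
z=np.array([[122,250],[262,252],[117,415],[260,424]])/3.3+[190,110]
o=rfit(p,z,[[-.0625,-.07,.13],[.0625,-.07,.13],[-.0625,-.07,.004],[.0625,-.07,.004]])
print(o.x,o.fun,Rpf)
v=o.x;T=meas()
for l in(0,-.012,-.025):
    c=T[:3,:3]@np.array([.009,0,l])+T[:3,3]-[v[0],v[1],0]
    c=R.from_euler('x',v[2],degrees=True).apply(R.from_euler('z',-v[3]).apply(c));print(l,c+[0,.14,0])
print(proj(p,[T[:3,3],T[:3,3]+T[:3,:3]@[-.009,0,0]])-[190,110])
E
```

```text
[ 0.5042 -0.0924 44.0375 -0.0522] [-1.466   2.168   1.7856  2.8352 -1.4838 -1.643   1.1593 -3.0832 -0.1098] [ 0.5002 -0.0538  0.    ]
0 [-0.0072 -0.0003  0.0921]
-0.012 [-0.0071 -0.0042  0.1034]
-0.025 [-0.0071 -0.0084  0.1157]
[[55.1518 93.232 ]
 [55.006  94.1578]]
```

Run:
```python
from rf import *
p=r.snapshot("side")
z=np.array([[122,250],[262,252],[117,415],[260,424]])/3.3+[190,110]
o=rfit(p,z,[[-.0625,.07,.13],[.0625,.07,.13],[-.0625,-.07,.004],[.0625,-.07,.004]])
print(o.x,o.fun,Rpf)
v=o.x;T=meas()
for l in(0,-.012,-.025):
    c=T[:3,:3]@np.array([.009,0,l])+T[:3,3]-[v[0],v[1],0]
    c=R.from_euler('x',v[2],degrees=True).apply(R.from_euler('z',-v[3]).apply(c));print(l,c+[0,.14,0])
plan([Rfix(t,press=.003) for t in np.arange(27,45.1,2)])
```

```text
[ 0.5029 -0.0602 31.8184 -0.0385] [ 1.3129 -0.1693 -0.3566  0.0108 -1.2652  1.008   0.4001 -0.9036  0.5733] [ 0.5002 -0.0538  0.    ]
0 [-0.0051 -0.0049  0.1027]
-0.012 [-0.005  -0.0063  0.1146]
-0.025 [-0.0049 -0.0078  0.1275]
[[0.004, 0.0, -0.005, 0.0, -0.0, -0.0], [0.008, 0.0, -0.01, 0.0, -0.0, -0.0], [0.013, 0.0, -0.014, 0.0, -0.0, -0.0], [0.017, 0.0, -0.018, 0.0, -0.0, -0.0], [0.022, 0.0, -0.022, 0.0, -0.0, -0.0], [0.027, 0.0, -0.026, 0.0, -0.0, -0.0], [0.032, 0.0, -0.03, 0.0, -0.0, -0.0], [0.038, 0.0, -0.034, 0.0, -0.0, -0.0], [0.043, 0.0, -0.037, 0.0, -0.0, -0.0], [0.048, -0.0, -0.04, 0.0, -0.0, -0.0]]
```

Call:
carry_out --pt "0.004 0 -0.005 0 0 0" --pt "0.008 0 -0.01 0 0 0" --pt "0.013 0 -0.014 0 0 0" --pt "0.017 0 -0.018 0 0 0" --pt "0.022 0 -0.022 0 0 0" --pt "0.027 0 -0.026 0 0 0" --pt "0.032 0 -0.03 0 0 0" --pt "0.038 0 -0.034 0 0 0" --pt "0.043 0 -0.037 0 0 0" --pt "0.048 0 -0.04 0 0 0"

```text
clock: 17.0
tool_pos: [0.4984, -0.0747, 0.1826]
eef_rot: [0.706, 0.674, -0.158, 0.148]
contact_force: [-0.8, -1.5, 4.0]
opening: 0.008
```

```bash
python3 look.py 12;  python3 - <<'E'
from g import *
im=cv2.imread("pics/side12.png")[110:290,190:350];cv2.imwrite("pics/z12.png",cv2.resize(im,None,fx=3.3,fy=3.3))
E
```

```text
t 17.0 F [-0.7691 -1.5172  3.9936] q [-0.4789  0.7281  0.4441  2.0118  0.2684  0.5512 -0.4089]
 meas [ 0.4984 -0.0747  0.1826] tilt/z [-0.0245 -0.4226 -0.906 ] err [-0.6819  0.9456 -1.5798]
```

View pics/z12.png

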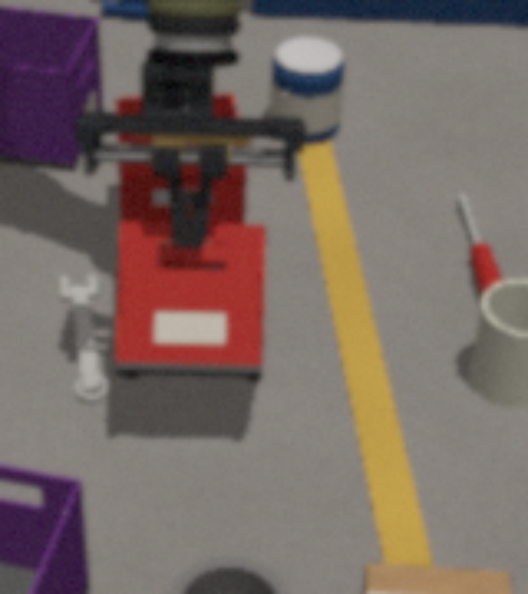

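View pics/m12.png

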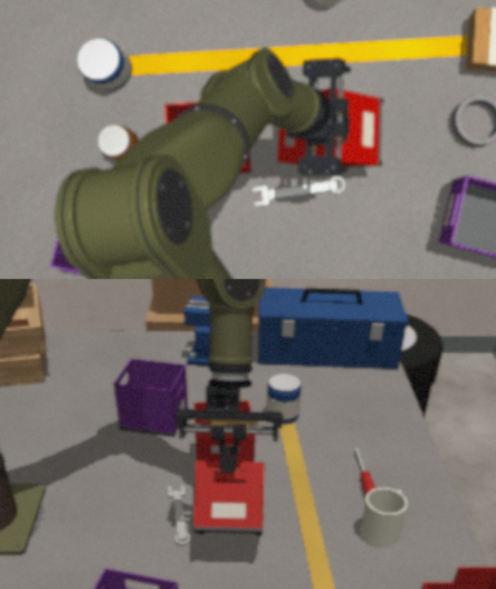

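Run:
```python
from rf import *
p=r.snapshot("side")
z=np.array([[120,225],[265,228],[118,362],[262,368]])/3.3+[190,110]
o=rfit(p,z,[[-.0625,-.07,.13],[.0625,-.07,.13],[-.0625,-.07,.004],[.0625,-.07,.004]])
print(o.x,o.fun,Rpf)
plan([Rfix(t,press=.003) for t in np.arange(47,61.1,2)])
```

```text
[ 0.5076  0.0218 27.1464 -0.0514] [ 0.1691 -0.2652 -0.1183  0.021   0.4993  0.4747 -0.5527 -0.1754 -0.0717] [ 0.5002 -0.0538  0.    ]
[[0.006, -0.0, -0.003, 0.0, -0.0, -0.0], [0.012, 0.0, -0.006, 0.0, -0.0, -0.0], [0.017, 0.0, -0.008, 0.0, -0.0, -0.0], [0.023, 0.0, -0.011, 0.0, -0.0, -0.0], [0.029, 0.0, -0.013, 0.0, -0.0, -0.0], [0.035, -0.0, -0.015, 0.0, -0.0, -0.0], [0.041, 0.0, -0.017, 0.0, -0.0, -0.0], [0.047, 0.0, -0.018, 0.0, -0.0, -0.0]]
```

Call:
carry_out --pt "0.006 0 -0.003 0 0 0" --pt "0.012 0 -0.006 0 0 0" --pt "0.017 0 -0.008 0 0 0" --pt "0.023 0 -0.011 0 0 0" --pt "0.029 0 -0.013 0 0 0" --pt "0.035 0 -0.015 0 0 0" --pt "0.041 0 -0.017 0 0 0" --pt "0.047 0 -0.018 0 0 0" --pt "0.047 0 -0.018 0 0 0"

```text
clock: 18.05
tool_pos: [0.501, -0.0245, 0.1783]
eef_rot: [0.706, 0.674, -0.159, 0.148]
contact_force: [0.0, -1.1, 0.7]
opening: 0.006
```

```bash
python3 look.py 13;  python3 - <<'E'
from g import *
im=cv2.imread("pics/side13.png")[110:290,190:350];cv2.imwrite("pics/z13.png",cv2.resize(im,None,fx=3.3,fy=3.3))
p=r.snapshot("side");print(r.spot_point(p,"stamp"))
E
```

```text
t 18.05 F [ 0.0399 -1.106   0.7141] q [-0.5641  0.7437  0.434   1.9823  0.2331  0.6004 -0.4656]
 meas [ 0.501  -0.0245  0.1783] tilt/z [-0.0247 -0.4226 -0.906 ] err [-0.6581  1.0257 -2.3606]
[{'xyz': [0.3401, -0.345, 0.0048], 'p': 0.79}, {'xyz': [0.4861, 0.1674, 0.0005], 'p': 0.71}]
```

View pics/z13.png

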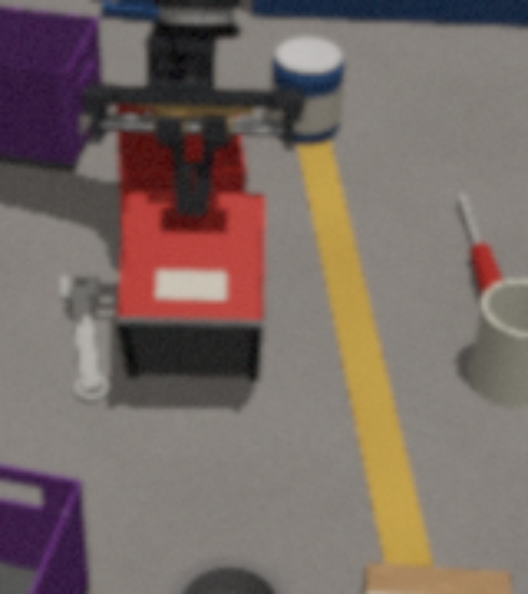

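View pics/m13.png

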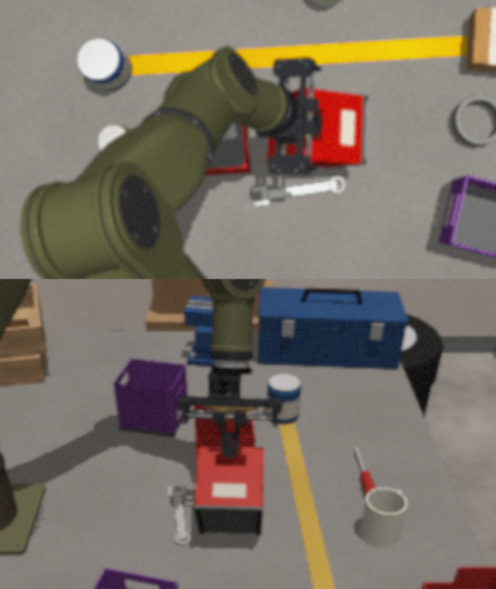

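Run:
```python
from rf import *
p=r.snapshot("side")
z=np.array([[121,195],[265,197],[119,318],[262,322],[130,374],[256,379]])/3.3+[190,110]
o=rfit(p,z,[[-.0625,-.07,.13],[.0625,-.07,.13],[-.0625,-.07,.002],[.0625,-.07,.002],[-.0625,.07,0],[.0625,.07,0]])
print(o.x,o.fun,Rpf)
cr=p["img"][200:232,222:275];print(cr.reshape(-1,3).max(0));cv2.imwrite("pics/z14.png",cv2.resize(cv2.convertScaleAbs(p["img"][195:235,215:285],alpha=2.5),None,fx=9,fy=9,interpolation=2))
plan([Rfix(63,press=.003),Rfix(63,press=.003)])
```

```text
[ 0.5039 -0.0484 63.1992 -0.0442] [ 1.0083 -2.1251 -0.179  -1.7512 -0.6901  1.0941  0.2172  0.8814 -0.9957
  0.9785  0.6539  0.3551  0.2889] [ 0.5002 -0.0538  0.    ]
[167 180 197]
[[0.006, 0.0, -0.002, 0.0, -0.0, -0.0], [0.006, 0.0, -0.002, 0.0, -0.0, -0.0]]
```

View pics/z14.png

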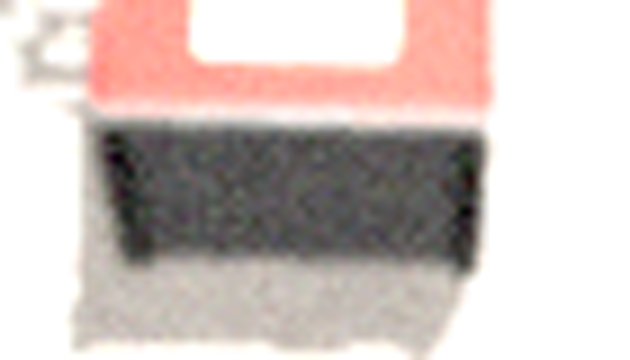

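The right crate's underside shows plain steel at around side px (245,215): no stamp, at about 61–63°. So the left crate must be the stamped one. I'll hold for a moment, then ease it back.

Run:
```python
from g import *
b=Rfix(61,press=.003)
plan([b]*4+[Rfix(t,press=.003) for t in np.arange(59,44,-2)],base=b)
```

```text
[[0.0, 0.0, 0.0, 0.0, -0.0, -0.0], [0.0, 0.0, 0.0, 0.0, -0.0, -0.0], [0.0, 0.0, 0.0, 0.0, -0.0, -0.0], [0.0, 0.0, 0.0, 0.0, -0.0, -0.0], [-0.006, 0.0, 0.002, 0.0, -0.0, -0.0], [-0.012, -0.0, 0.003, 0.0, -0.0, -0.0], [-0.018, 0.0, 0.005, 0.0, -0.0, -0.0], [-0.024, 0.0, 0.007, 0.0, -0.0, -0.0], [-0.03, 0.0, 0.01, 0.0, -0.0, -0.0], [-0.036, 0.0, 0.012, 0.0, -0.0, -0.0], [-0.041, -0.0, 0.015, 0.0, -0.0, -0.0], [-0.047, -0.0, 0.018, 0.0, -0.0, -0.0]]
```

Call:
carry_out --pt "0 0 0 0 0 0" --pt "0 0 0 0 0 0" --pt "0 0 0 0 0 0" --pt "0 0 0 0 0 0" --pt "-0.006 0 0.002 0 0 0" --pt "-0.012 0 0.003 0 0 0" --pt "-0.018 0 0.005 0 0 0" --pt "-0.024 0 0.007 0 0 0" --pt "-0.03 0 0.01 0 0 0" --pt "-0.036 0 0.012 0 0 0" --pt "-0.041 0 0.015 0 0 0" --pt "-0.047 0 0.018 0 0 0"

```text
clock: 19.5
tool_pos: [0.4982, -0.0768, 0.1825]
eef_rot: [0.707, 0.673, -0.159, 0.148]
contact_force: [0.3, -2.1, 0.5]
opening: 0.009
```

Run:
```python
from g import *
show()
plan([Rfix(t,press=.003) for t in np.arange(43,20,-2)])
```

```text
t 19.5 F [ 0.2606 -2.0747  0.5119] q [-0.4762  0.7289  0.4454  2.0124  0.2694  0.55   -0.4077]
 meas [ 0.4982 -0.0768  0.1825] tilt/z [-0.0255 -0.4237 -0.9055] err [-0.9479 -1.5062 -1.8856]
[[-0.005, 0.0, 0.003, 0.0, -0.0, -0.0], [-0.011, 0.0, 0.007, 0.0, -0.0, -0.0], [-0.016, 0.0, 0.01, 0.0, -0.0, -0.0], [-0.021, 0.0, 0.014, 0.0, -0.0, -0.0], [-0.026, 0.0, 0.018, 0.0, -0.0, -0.0], [-0.031, 0.0, 0.022, 0.0, -0.0, -0.0], [-0.035, 0.0, 0.026, 0.0, -0.0, -0.0], [-0.04, 0.0, 0.031, 0.0, -0.0, -0.0], [-0.044, 0.0, 0.035, 0.0, -0.0, -0.0], [-0.049, 0.0, 0.04, 0.0, -0.0, -0.0], [-0.053, 0.0, 0.045, 0.0, -0.0, -0.0], [-0.057, 0.0, 0.05, 0.0, -0.0, -0.0]]
```

Call:
carry_out --pt "-0.005 0 0.003 0 0 0" --pt "-0.011 0 0.007 0 0 0" --pt "-0.016 0 0.01 0 0 0" --pt "-0.021 0 0.014 0 0 0" --pt "-0.026 0 0.018 0 0 0" --pt "-0.031 0 0.022 0 0 0" --pt "-0.035 0 0.026 0 0 0" --pt "-0.04 0 0.031 0 0 0" --pt "-0.044 0 0.035 0 0 0" --pt "-0.049 0 0.04 0 0 0" --pt "-0.053 0 0.045 0 0 0" --pt "-0.057 0 0.05 0 0 0"

```text
clock: 20.7
tool_pos: [0.4946, -0.1497, 0.1613]
eef_rot: [0.707, 0.673, -0.159, 0.148]
contact_force: [0.8, -3.7, 0.7]
opening: 0.006
```

```bash
python3 look.py 15
python3 - <<'E'
from g import *
plan([Rfix(t,press=.003,up=0) for t in np.arange(19,-.1,-2)]+[Rfix(0,press=.003,up=0)])
im=cv2.imread("pics/side15.png")[110:290,190:350];cv2.imwrite("pics/z15.png",cv2.resize(im,None,fx=3.3,fy=3.3))
E
```

```text
t 20.7 F [ 0.7769 -3.7039  0.7234] q [-0.3373  0.7653  0.4528  2.0482  0.319   0.4256 -0.339 ]
 meas [ 0.4946 -0.1497  0.1613] tilt/z [-0.0253 -0.4238 -0.9054] err [-0.932  -1.6632 -1.8825]
[[-0.004, -0.0, 0.005, 0.0, -0.0, -0.0], [-0.008, -0.0, 0.01, 0.0, -0.0, -0.0], [-0.012, -0.0, 0.016, 0.0, -0.0, -0.0], [-0.016, -0.0, 0.021, 0.0, -0.0, -0.0], [-0.019, -0.0, 0.027, 0.0, -0.0, -0.0], [-0.022, -0.0, 0.033, 0.0, -0.0, -0.0], [-0.025, -0.0, 0.039, 0.0, -0.0, -0.0], [-0.028, -0.0, 0.045, 0.0, -0.0, -0.0], [-0.03, -0.0, 0.051, 0.0, -0.0, -0.0], [-0.033, -0.0, 0.057, 0.0, -0.0, -0.0], [-0.034, -0.0, 0.06, 0.0, -0.0, -0.0]]
```

View pics/z15.png

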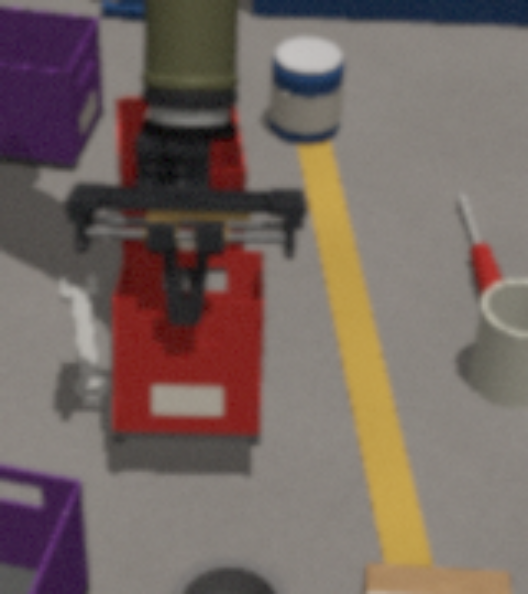

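Call:
carry_out --pt "-0.004 0 0.005 0 0 0" --pt "-0.008 0 0.01 0 0 0" --pt "-0.012 0 0.016 0 0 0" --pt "-0.016 0 0.021 0 0 0" --pt "-0.019 0 0.027 0 0 0" --pt "-0.022 0 0.033 0 0 0" --pt "-0.025 0 0.039 0 0 0" --pt "-0.028 0 0.045 0 0 0" --pt "-0.03 0 0.051 0 0 0" --pt "-0.033 0 0.057 0 0 0" --pt "-0.034 0 0.06 0 0 0"

```text
clock: 21.9
tool_pos: [0.4916, -0.2054, 0.1209]
eef_rot: [0.707, 0.673, -0.159, 0.148]
contact_force: [0.9, -4.9, 0.6]
opening: 0.003
```

Run:
```python
from g import *
show()
A=Rfix(0,press=-.035,up=0);B=Rfix(0,press=-.035,up=.13)
plan(interp(getcmd(),A,5)+interp(A,B,5))
```

```text
t 21.9 F [ 0.8975 -4.8848  0.6348] q [-0.226   0.8484  0.4588  2.0649  0.3569  0.2872 -0.3043]
 meas [ 0.4916 -0.2054  0.1209] tilt/z [-0.0254 -0.4234 -0.9056] err [-1.0716 -1.3067 -2.2398]
[[-0.007, -0.0, 0.003, 0.0, -0.0, -0.0], [-0.014, -0.0, 0.006, 0.0, -0.0, -0.0], [-0.02, -0.0, 0.01, 0.0, -0.0, -0.0], [-0.027, -0.0, 0.013, 0.0, -0.0, -0.0], [-0.034, -0.0, 0.016, 0.0, -0.0, -0.0], [-0.045, -0.0, -0.007, 0.0, -0.0, -0.0], [-0.056, -0.0, -0.031, 0.0, -0.0, -0.0], [-0.067, -0.0, -0.055, 0.0, -0.0, -0.0], [-0.078, -0.0, -0.078, 0.0, -0.0, -0.0], [-0.089, -0.0, -0.102, 0.0, -0.0, -0.0]]
```

Call:
carry_out --pt "-0.003 0 0.002 0 0 0" --pt "-0.006 0 0.003 0 0 0" --pt "-0.01 0 0.005 0 0 0" --pt "-0.014 0 0.006 0 0 0" --pt "-0.02 0 0.01 0 0 0" --pt "-0.027 0 0.013 0 0 0" --pt "-0.034 0 0.016 0 0 0" --pt "-0.05 0 -0.02 0 0 0" --pt "-0.067 0 -0.055 0 0 0" --pt "-0.078 0 -0.078 0 0 0" --pt "-0.089 0 -0.102 0 0 0"

```text
clock: 23.0
tool_pos: [0.4899, -0.2432, 0.253]
eef_rot: [0.707, 0.673, -0.159, 0.148]
contact_force: [-0.7, -0.3, -0.2]
opening: 0.004
```

```bash
python3 look.py 16
python3 - <<'E'
from g import *
t,s=r.snapshot("top"),r.snapshot("side")
print(fit([t],.487,.174),fit([t],*RC))
for p in(t,s): print([(round(d["p"],2),np.round(d["xyz"],3)) for d in r.spot_point(p,"crate_a")])
E
```

```text
t 23.0 F [-0.7105 -0.2959 -0.1856] q [-0.1366  0.5976  0.4116  1.9492  0.3701  0.6021 -0.1505]
 meas [ 0.4899 -0.2432  0.253 ] tilt/z [-0.0253 -0.4235 -0.9056] err [-0.9154 -1.5384 -0.1567]
(array([0.4872, 0.1739, 0.0534]), np.float64(0.021656332700330228)) (array([ 0.4933, -0.1211, -0.0478]), np.float64(1.3693038384062393))
[(0.83, array([ 0.336, -0.345,  0.002])), (0.62, array([ 0.319,  0.364, -0.   ])), (0.55, array([0.49 , 0.174, 0.003]))]
[(0.87, array([ 0.336, -0.34 , -0.   ])), (0.74, array([ 0.497, -0.121,  0.001])), (0.62, array([0.312, 0.361, 0.   ])), (0.58, array([0.487, 0.174, 0.004]))]
```

View pics/m16.png

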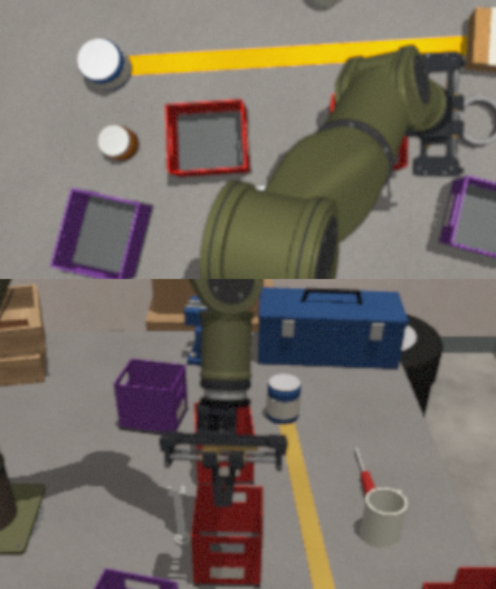

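```bash
cat >> g.py <<'E'
PC=np.array([.4872,.1739]);PY=.0534
PX=np.array([np.cos(PY),np.sin(PY),0]);PYA=np.array([-np.sin(PY),np.cos(PY),0])
def Push(gap,zc=.07,a=15):
    T=M(down(PY),[0,0,0]);T=rotabout(T,[0,0,0],PYA,-a)
    c=np.r_[PC,0]-PX*(.0625+gap)+[0,0,zc]
    q=c-T[:3,:3]@np.array([-.009,0,0]);q[2]=zc
    return M(T[:3,:3],q)
E
python3 - <<'E'
from g import *
os.remove("cmd.json")
A=Push(.04,.25);print(A)
plan(interp(getcmd(),A,13))
E
```

```text
[[-0.9645 -0.0534  0.2585  0.3762]
 [-0.0516  0.9986  0.0138  0.168 ]
 [-0.2588 -0.     -0.9659  0.25  ]
 [ 0.      0.      0.      1.    ]]
[[0.028, -0.01, -0.013, -2.6, 0.6, -6.9], [0.056, -0.021, -0.026, -5.1, 1.1, -13.9], [0.085, -0.031, -0.039, -7.7, 1.7, -20.8], [0.113, -0.041, -0.052, -10.2, 2.2, -27.7], [0.141, -0.051, -0.065, -12.8, 2.8, -34.7], [0.169, -0.062, -0.078, -15.3, 3.4, -41.6], [0.197, -0.072, -0.092, -17.9, 3.9, -48.5], [0.226, -0.082, -0.105, -20.4, 4.5, -55.4], [0.254, -0.093, -0.118, -23.0, 5.0, -62.4], [0.282, -0.103, -0.131, -25.5, 5.6, -69.3], [0.31, -0.113, -0.144, -28.1, 6.2, -76.2], [0.338, -0.123, -0.157, -30.6, 6.7, -83.2], [0.367, -0.134, -0.17, -33.2, 7.3, -90.1]]
```

Call:
carry_out --pt "0.028 -0.01 -0.013 -2.6 0.6 -6.9" --pt "0.056 -0.021 -0.026 -5.1 1.1 -13.9" --pt "0.085 -0.031 -0.039 -7.7 1.7 -20.8" --pt "0.113 -0.041 -0.052 -10.2 2.2 -27.7" --pt "0.141 -0.051 -0.065 -12.8 2.8 -34.7" --pt "0.169 -0.062 -0.078 -15.3 3.4 -41.6" --pt "0.197 -0.072 -0.092 -17.9 3.9 -48.5" --pt "0.226 -0.082 -0.105 -20.4 4.5 -55.4" --pt "0.254 -0.093 -0.118 -23 5 -62.4" --pt "0.282 -0.103 -0.131 -25.5 5.6 -69.3" --pt "0.31 -0.113 -0.144 -28.1 6.2 -76.2" --pt "0.338 -0.123 -0.157 -30.6 6.7 -83.2" --fingers 0

```text
clock: 24.5
tool_pos: [0.3846, 0.1369, 0.25]
eef_rot: [0.033, 0.99, -0.011, 0.135]
contact_force: [-0.2, 0.4, -0.2]
opening: 1.0
```

Run:
```python
from g import *
os.remove("cmd.json");show()
A=Push(.04,.25);B=Push(.04,.07)
plan(interp(getcmd(),A,2)+[A]+interp(A,B,5)+[B,B])
```

```text
t 24.5 F [-0.1504  0.3778 -0.2356] q [-0.5872  0.3382 -0.0143  2.3797  0.7081  0.2818  0.2343]
 meas [0.3846 0.1369 0.25  ] tilt/z [ 0.2666 -0.0311 -0.9633] err [0. 0. 0.]
[[0.005, 0.015, -0.002, -1.3, 0.3, -3.3], [0.01, 0.03, -0.003, -2.6, 0.5, -6.6], [0.01, 0.03, -0.003, -2.6, 0.5, -6.6], [0.02, 0.031, 0.031, -2.6, 0.5, -6.6], [0.029, 0.031, 0.066, -2.6, 0.5, -6.6], [0.039, 0.032, 0.101, -2.6, 0.5, -6.6], [0.049, 0.032, 0.135, -2.6, 0.5, -6.6], [0.058, 0.033, 0.17, -2.6, 0.5, -6.6], [0.058, 0.033, 0.17, -2.6, 0.5, -6.6], [0.058, 0.033, 0.17, -2.6, 0.5, -6.6]]
```

Run:
```python
from g import *
os.remove("cmd.json")
A=Push(.025,.2,4);B=Push(.025,.075,4);print(B[:3,3])
plan(interp(getcmd(),A,3)+[A]+interp(A,B,4)+[B,B,B])
```

```text
[0.3909 0.1688 0.075 ]
[[0.003, 0.011, 0.016, -0.6, 3.8, -2.3], [0.006, 0.022, 0.033, -1.3, 7.7, -4.5], [0.009, 0.033, 0.049, -1.9, 11.5, -6.8], [0.009, 0.033, 0.049, -1.9, 11.5, -6.8], [0.018, 0.033, 0.079, -1.9, 11.5, -6.8], [0.026, 0.034, 0.109, -1.9, 11.5, -6.8], [0.035, 0.034, 0.139, -1.9, 11.5, -6.8], [0.043, 0.035, 0.169, -1.9, 11.5, -6.8], [0.043, 0.035, 0.169, -1.9, 11.5, -6.8], [0.043, 0.035, 0.169, -1.9, 11.5, -6.8], [0.043, 0.035, 0.169, -1.9, 11.5, -6.8]]
```

Call:
carry_out --pt "0.003 0.011 0.016 -0.6 3.8 -2.3" --pt "0.006 0.022 0.033 -1.3 7.7 -4.5" --pt "0.009 0.033 0.049 -1.9 11.5 -6.8" --pt "0.009 0.033 0.049 -1.9 11.5 -6.8" --pt "0.018 0.033 0.079 -1.9 11.5 -6.8" --pt "0.026 0.034 0.109 -1.9 11.5 -6.8" --pt "0.035 0.034 0.139 -1.9 11.5 -6.8" --pt "0.043 0.035 0.169 -1.9 11.5 -6.8" --pt "0.043 0.035 0.169 -1.9 11.5 -6.8"

```text
clock: 25.4
tool_pos: [0.3811, 0.1602, 0.092]
eef_rot: [-0.026, 0.999, -0.012, 0.019]
contact_force: [0.8, -0.7, -0.9]
opening: 0.997
```

```bash
python3 look.py 17
python3 - <<'E'
from g import *
print(meas());t=r.snapshot("top");print(fit([t],.497,-.123))
im=cv2.imread("pics/side17.png")[60:240,160:320];cv2.imwrite("pics/z17.png",cv2.resize(im,None,fx=3.3,fy=3.3))
E
```

```text
t 25.4 F [ 0.7639 -0.7126 -0.8622] q [-0.4828  0.7407 -0.0932  2.3351  1.1452  0.1131 -0.0709]
 meas [0.3811 0.1602 0.092 ] tilt/z [ 0.0388 -0.0231 -0.999 ] err [-9.5913 -9.0253 16.7854]
[[-0.9979 -0.0515  0.0385  0.3814]
 [-0.0523  0.9984 -0.0208  0.1605]
 [-0.0374 -0.0228 -0.999   0.0922]
 [ 0.      0.      0.      1.    ]]
(array([ 0.4971, -0.1215, -0.0481]), np.float64(0.01981653662259185))
```

View pics/z17.png

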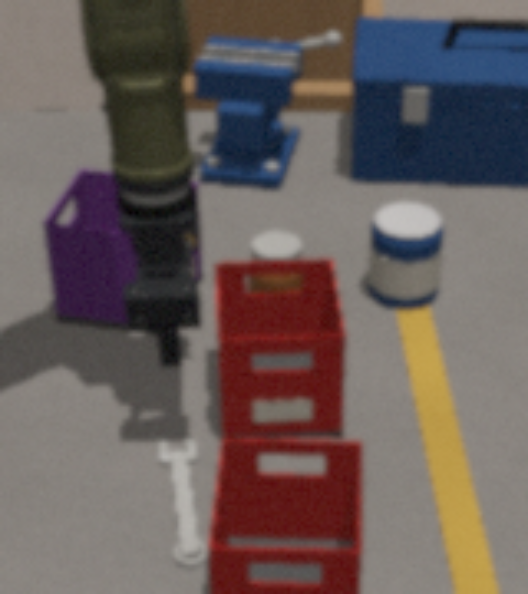

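Run:
```python
from g import *
os.remove("cmd.json")
B=Push(.02,.077,4);print(B[:3,3])
plan(interp(getcmd(),B,4)+[B,B])
```

```text
[0.3959 0.169  0.077 ]
[[-0.003, 0.002, 0.004, -0.3, -0.5, -0.0], [-0.007, 0.004, 0.008, -0.6, -0.9, -0.0], [-0.01, 0.006, 0.012, -0.9, -1.4, -0.1], [-0.014, 0.008, 0.016, -1.3, -1.8, -0.1], [-0.014, 0.008, 0.016, -1.3, -1.8, -0.1], [-0.014, 0.008, 0.016, -1.3, -1.8, -0.1]]
```

Call:
carry_out --pt "-0.003 0.002 0.004 -0.3 -0.5 0" --pt "-0.007 0.004 0.008 -0.6 -0.9 0" --pt "-0.01 0.006 0.012 -0.9 -1.4 0" --pt "-0.014 0.008 0.016 -1.3 -1.8 0" --pt "-0.014 0.008 0.016 -1.3 -1.8 0" --pt "-0.014 0.008 0.016 -1.3 -1.8 0"

```text
clock: 26.15
tool_pos: [0.3968, 0.1692, 0.0776]
eef_rot: [-0.025, 0.999, 0.002, 0.035]
contact_force: [-0.4, 0.8, -0.2]
opening: 1.002
```

Run:
```python
from g import *
show();print(meas())
```

```text
t 26.15 F [-0.3728  0.7982 -0.2044] q [-0.4177  0.779  -0.1868  2.3247  1.6713  0.1642 -0.5936]
 meas [0.3968 0.1692 0.0776] tilt/z [ 0.0703  0.0048 -0.9975] err [0.7851 0.0375 0.5174]
[[-0.9962 -0.0505  0.0703  0.3968]
 [-0.0502  0.9987  0.0048  0.1692]
 [-0.0705  0.0012 -0.9975  0.0776]
 [ 0.      0.      0.      1.    ]]
```

Run:
```python
from g import *
plan([Push(.02-.013*k,.077,4) for k in range(1,12)])
```

```text
[[-0.013, -0.0, 0.001, 0.0, -0.0, 0.0], [-0.026, -0.0, 0.002, 0.0, -0.0, 0.0], [-0.039, -0.0, 0.003, 0.0, -0.0, 0.0], [-0.052, -0.0, 0.004, 0.0, -0.0, 0.0], [-0.065, -0.0, 0.005, 0.0, -0.0, 0.0], [-0.078, -0.0, 0.005, 0.0, -0.0, 0.0], [-0.091, -0.0, 0.006, 0.0, -0.0, 0.0], [-0.104, -0.0, 0.007, 0.0, -0.0, 0.0], [-0.117, -0.0, 0.008, 0.0, -0.0, 0.0], [-0.13, -0.0, 0.009, 0.0, -0.0, 0.0], [-0.143, -0.0, 0.01, 0.0, -0.0, 0.0]]
```

Push the first part, then check.

Call:
carry_out --pt "-0.01 0 0.001 0 0 0" --pt "-0.018 0 0.001 0 0 0" --pt "-0.028 0 0.002 0 0 0" --pt "-0.04 0 0.003 0 0 0" --pt "-0.052 0 0.004 0 0 0" --pt "-0.065 0 0.005 0 0 0"

```text
clock: 26.75
tool_pos: [0.4566, 0.1723, 0.0769]
eef_rot: [-0.027, 0.999, 0.001, 0.031]
contact_force: [-12.3, -1.2, 9.3]
opening: 0.998
```

```bash
python3 look.py 18
python3 - <<'E'
from g import *
plan([Push(.02-.065-.013*k,.077,4) for k in range(1,9)],base=Push(.02-.065,.077,4))
E
```

```text
t 26.75 F [-12.3295  -1.1589   9.3182] q [-0.2602  0.8094 -0.3443  2.1491  1.069   0.3134  0.0899]
 meas [0.4566 0.1723 0.0769] tilt/z [ 0.0626  0.0033 -0.998 ] err [-82.5572  -4.5774  -0.1727]
[[-0.013, 0.0, 0.001, 0.0, 0.0, -0.0], [-0.026, -0.0, 0.002, 0.0, 0.0, -0.0], [-0.039, -0.0, 0.003, 0.0, 0.0, -0.0], [-0.052, -0.0, 0.004, 0.0, 0.0, -0.0], [-0.065, -0.0, 0.005, 0.0, 0.0, -0.0], [-0.078, -0.0, 0.005, 0.0, 0.0, -0.0], [-0.091, -0.0, 0.006, 0.0, 0.0, -0.0], [-0.104, -0.0, 0.007, 0.0, 0.0, -0.0]]
```

View pics/m18.png

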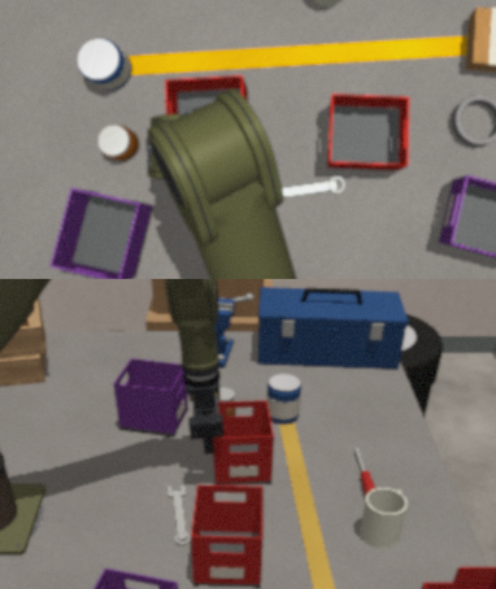

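Call:
carry_out --pt "-0.012 0 0.001 0 0 0" --pt "-0.024 0 0.002 0 0 0" --pt "-0.036 0 0.003 0 0 0" --pt "-0.048 0 0.003 0 0 0" --pt "-0.06 0 0.004 0 0 0" --pt "-0.072 0 0.005 0 0 0" --pt "-0.084 0 0.006 0 0 0" --pt "-0.094 0 0.007 0 0 0" --pt "-0.104 0 0.007 0 0 0" --pt "-0.104 0 0.007 0 0 0"

```text
clock: 27.85
tool_pos: [0.5653, 0.1781, 0.0766]
eef_rot: [-0.026, 0.999, 0.001, 0.034]
contact_force: [-1.9, -0.3, -0.5]
opening: 1.002
```

```bash
python3 look.py 19
python3 - <<'E'
from g import *
t,s=r.snapshot("top"),r.snapshot("side")
for p in(t,s): print([(round(d["p"],2),np.round(d["xyz"],3)) for d in r.spot_point(p,"crate_a")])
T=meas();tip=T[:3,3]+T[:3,:3]@np.array([-.009,0,0]);print("tip contact",tip,"center est",tip+PX*.0625)
E
```

```text
t 27.85 F [-1.895  -0.3355 -0.4918] q [-0.0924  0.9053 -0.5301  1.84    0.8737  0.5804  0.4271]
 meas [0.5653 0.1781 0.0766] tilt/z [ 0.0688  0.004  -0.9976] err [ 0.4339  0.0087 -0.6704]
[(0.91, array([ 0.638,  0.181, -0.002])), (0.76, array([ 0.336, -0.342,  0.004])), (0.67, array([ 0.494, -0.123,  0.001])), (0.62, array([0.317, 0.364, 0.   ]))]
[(0.88, array([ 0.495, -0.119, -0.   ])), (0.77, array([0.31 , 0.363, 0.   ])), (0.66, array([0.636, 0.184, 0.004])), (0.61, array([ 0.334, -0.339, -0.002]))]
tip contact [0.5743 0.1786 0.0774] center est [0.6367 0.1819 0.0774]
```

View pics/m19.png

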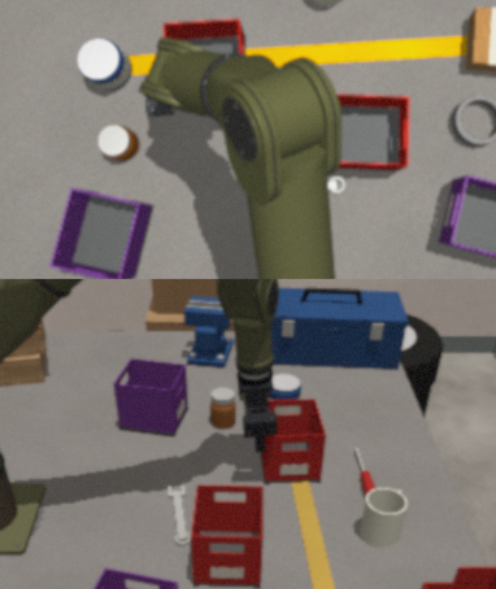

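Call:
carry_out --pt "-0.005 0 0 0 0 0" --pt "-0.01 0 0.001 0 0 0" --pt "-0.015 0 0.001 0 0 0" --pt "-0.015 0 0.001 0 0 0" --pt "0.005 0 0 0 0 0" --pt "0.03 0 -0.002 0 0 0" --pt "0.06 0 -0.004 0 0 0" --pt "0.063 0 -0.05 0 0 0" --pt "0.067 0 -0.1 0 0 0" --pt "0.07 0 -0.15 0 0 0" --pt "0.07 0 -0.18 0 0 0"

```text
clock: 29.25
tool_pos: [0.4853, 0.1752, 0.256]
eef_rot: [-0.026, 0.999, 0.003, 0.039]
contact_force: [0.9, 1.1, 0.1]
opening: 0.995
```

```bash
python3 look.py 20
python3 - <<'E'
from g import *
t,s=r.snapshot("top"),r.snapshot("side")
for p in(t,s):
  for l in("crate_a","jar","paint_tin","tape_roll","wrench","carton","mug","screwdriver"): print(l,[(round(d["p"],2),np.round(d["xyz"],3)) for d in r.spot_point(p,l)][:4])
f=fit([t],.653,.183);print(f,fit([t],.497,-.122));x,y,_=f[0]
print("line off",(x-(.662-.0541*y)))
E
```

```text
t 29.25 F [0.9087 1.1262 0.1288] q [ 0.022   0.576  -0.7523  1.9225  0.605   0.8003  0.5588]
 meas [0.4853 0.1752 0.256 ] tilt/z [ 0.0776  0.0082 -0.997 ] err [-79.5487  -2.8592 178.7597]
crate_a [(0.86, array([ 0.316,  0.368, -0.001])), (0.74, array([ 0.336, -0.344,  0.   ])), (0.63, array([ 0.495, -0.126,  0.002]))]
jar [(0.6, array([ 0.49 ,  0.35 , -0.003]))]
paint_tin [(0.67, array([ 0.636,  0.38 , -0.001]))]
tape_roll [(0.59, array([0.652, 0.179, 0.006])), (0.56, array([ 0.526, -0.344, -0.002]))]
wrench [(0.38, array([0.651, 0.179, 0.004]))]
carton [(0.69, array([ 0.681, -0.374, -0.001])), (0.34, array([ 0.488,  0.35 , -0.   ]))]
mug [(0.78, array([ 0.809, -0.058,  0.001]))]
screwdriver [(0.78, array([0.804, 0.126, 0.004]))]
crate_a [(0.87, array([ 0.334, -0.341,  0.   ])), (0.85, array([0.652, 0.182, 0.005])), (0.8, array([ 0.499, -0.121,  0.001])), (0.76, array([0.308, 0.36 , 0.002]))]
jar [(0.68, array([0.49 , 0.345, 0.   ]))]
paint_tin [(0.79, array([0.64 , 0.382, 0.001])), (0.23, array([0.49 , 0.344, 0.003])), (0.18, array([ 0.498, -0.121,  0.001]))]
tape_roll [(0.82, array([ 0.529, -0.344,  0.005]))]
wrench [(0.48, array([ 0.393,  0.007, -0.002]))]
carton [(0.59, array([ 0.687, -0.373, -0.003])), (0.32, array([0.397, 0.008, 0.001]))]
mug [(0.91, array([ 0.807, -0.053, -0.004]))]
screwdriver [(0.45, array([0.803, 0.125, 0.001]))]
(array([0.6527, 0.1807, 0.0491]), np.float64(0.051718623282324135)) (array([ 0.4969, -0.1215, -0.0483]), np.float64(0.020541104801078163))
line off 0.0005266380722332986
```

View pics/m20.png

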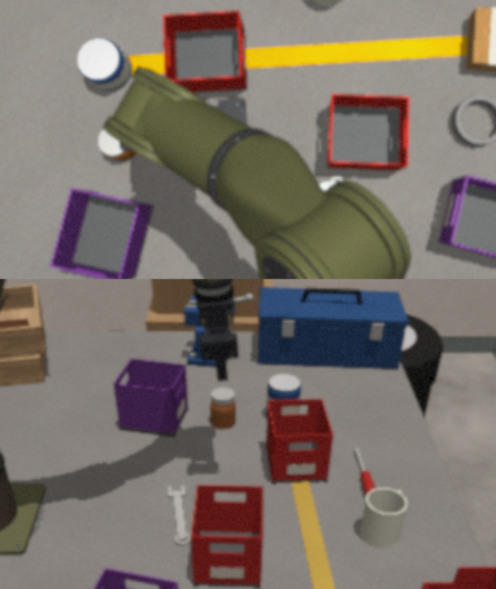

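Run:
```python
from plant import r
print(r.finish_job())
```

```text
the job is handed in; nothing more can be done
None
```

I tipped the left crate first, then the right. Each went to about 60°, was held for a moment, and was eased back down flat. I then pushed the left crate to the dispatch line and handed the job in at about 29 s of the 72 s allowed.

- **Which crate is stamped:** I never saw the stamp itself. The right crate's underside was in clear view of the side camera and showed plain dark steel, so I took the left one by elimination. Neither camera could see under the left crate when it was tipped away from the robot.
- **A departure from the text:** I tipped the right crate about a short bottom edge, not a long one, because only that way could a camera see underneath.
- **Final positions:** The pushed crate stands flat at about (0.653, 0.181), within about 1 mm of the tape's centre line. The right crate stands flat about 2 mm from where it began.
- **Bystanders:** The jar, tin, tape roll, carton, mug, screwdriver and wrench all read within about 6 mm of where they started. The wrench could only be checked in the side view at the end, because the arm hid it from the top camera.
- **Checks that disagreed:**
    - The stamp detector reported two spots, one on a purple crate and one on the left crate while it stood flat, so I ignored it.
    - Single-view tilt fits partway up the right crate were ambiguous.
    - The fits near full tilt gave about 58° for the left crate just before its last push to about 62°, and 63° for the right.

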